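# Dry-lay the second course of a brick-laid blank and wedge it tight

### The arm

A 7-joint arm with a two-finger parallel gripper is mounted at the origin on a cart in front of the work surface, level with it; the furniture and walls round the work are solid. World frame = base frame: x ahead of the robot, y to its left, z up, the work surface at z = 0. Lengths are in m, angles in rad, forces in N, time in s.
With the tool pointing down it reaches from about 0.35 to 0.9 m from the base axis. Payload 8.1 kg.
Tool frame: the origin (TCP) lies midway between the tips of the shut fingers; the grasp point (between the pads) lies 19 mm behind it; z points along the fingers, y is the line along which they close (so a half turn about z gives the same grasp; the last joint's range is limited). The gripper opens to 92 mm and grips with 3 to 60 N. Pads are 19 mm wide; open, the fingers measure 130 mm over their backs; the gripper's body (75 mm by 190 mm) begins 47 mm behind the grasp point.
Start: joints at [-1.215, 0.434, 0.025, 1.573, -0.012, 1.134, -0.075], TCP at [0.277, 0.56, 0.227] pointing down, gripper open.
Joint ranges: [-2.62, 2.62], [-0.44, 2.09], [-1.27, 1.32], [0.08, 2.57], [-1.32, 4.46], [0.12, 2], [-2.74, 2.74]. Speed limits (rad/s): [2.22, 2.22, 3.01, 3.01, 3.14, 3.14, 3.14].

### API

Orientations are given as a 3x3 rotation matrix whose columns are the frame's x, y, z axes.
In Python, from station import status, imaging, workorder gives the robot as it stands. The module is installed in compiled form; this text tells all that it offers.
- The arm moves only by the tool jog_arm, never from a script. Its argument "motion" is a list of rows, each a list of 3 entries, a list of its own where there are three numbers: the shift along the tool's x, y, z in mm, then the turn, a rotation vector about the tool's x, y, z in rad, then the gripper's target within -1 to 1 (shut at 1, half-way at 0, fully open at -1). In form: [[[x, y, z], [ax, ay, az], claw], ...]. A call has 1 to 5 rows; each row shifts and turns the commanded pose from where the row before left it, along the tool's axes as they then stand; what a row does not reach is not made up. A row lasts 1/12 s, in which the tool goes at most 41.7 mm and 7.16 degrees, less where a joint would pass 70% of its speed; a pose out of reach is approached as far as the arm can. A call with a gripper value outside its range is refused whole. The fingers move at their own pace and stop on an object; the grip force is fixed at half the most. Time passes only in rows, so rows that do not move let the fingers close. It gives the time, the measured TCP pose, the force, the opening and the grip force at its end, in the units of the state.
- status.read_state(): the state, without advancing time (a new reading comes with each control period).
- imaging.capture(name): name is "scene" or "top" or "wrist"; returns a dict with "pixels" (384x512x3 uint8, blue, green, red), "K" (3x3 intrinsics, pixels), "R" (3x3) and "t" (3): a world point X has camera coordinates R X + t. Camera axes: x right, y down, z forward; pixel columns grow to the right and rows downward; lengths in m; the calibration is good to about 2 mm. A picture is of the moment at which its call begins. There is no depth.
- workorder.close_job(): hands the job in; it is judged then, once.
The state is a dict: "clock": time; "joint_pos": joint angles; "dq": joint speeds; "tau": joint torques, N m; "position": TCP position; "orientation": TCP orientation; "ft_force": force on the tool from outside, world axes, zero at the start; "torque": the same for the moment, N m; "grip_width": finger opening in m; "finger_force": force on a finger pad.
Only numpy, scipy, OpenCV 4.12 (cv2) and the standard library are available. Lean on these libraries where they do the work, as an engineer would, in place of code of your own. Each camera call takes 0.05 s, during which the arm holds its last target. There are 200 camera calls.

### The job

Dry-lay the second course of the carving blank in the gluing jig: set the three loose beech blocks in one row on the course already glued there, flat and back against the fence, in the order that keeps their joints away from the joint below, with the first block's end slid under the hold-down and against the end stop. Then lay the wedge, thin end first, between the last block and the slanted wedge stop and press it in until it jams and squeezes the row tight with no open joints; a steady, firm push of the thumb is enough, hammering or forcing it would bruise the blocks. Leave the other tools where they lie.

Things in the scene. Friction and masses are not known exactly. Their poses are not given: they have to be found in the camera images.
- course_corner (a point): Inner corner of the jig (fixed): where the level top of the glued first course (57 mm above bench), the fence's front face and the end stop's face meet. x points from the jig's front to the fence, y along the row to the end stop, z up. First course: x -45 to 0, y -240 to 0 mm. Fence: 17.5 mm thick, y -235 to 0, rises 12 mm above the course. Base board: 15 mm thick, front edge at x = -110 mm.
- lower_joint (a point): The one joint of the first course (two glued full blocks, 120 mm each), seen as a fine line across its top: this point lies on it, on the row's centre line, 120 mm from the end stop. Axes as course_corner's. The second course covers the same 240 mm as the first.
- hold_down_edge (a point): Hold-down: a dark lip screwed on the end stop, overhanging the row's first 22 mm over its whole 45 mm width. This point is the middle of its lower edge away from the stop, 47 mm above the first course; the lip is 12 mm thick. A block goes under it with 5 mm to spare only by sliding along the row. Axes as course_corner's.
- wedge_gap (a point): Where the row must end, on its centre line: y = -240 mm from course_corner, at the first course's height. Axes as there. From here a level wedge bed runs 100 mm on along -y, x -88 to +40 mm. On it stands the wedge stop, 36 mm high, x -25 to +25 mm, its slanted face at y = -29 mm + x/8; bolted in slots, it sits up to 3 mm nearer or farther each time, unmeasured: feel how far the wedge goes.
- full_block: The full-length loose block of plain beech, 120 mm long (its own y axis) x 45 mm wide (x) x 42 mm high (z), 0.16 kg; origin at the centre of its underside. It starts lying flat on the bench.
- half_block_a: One of two identical half-length beech blocks, 60 mm long (its own y axis) x 45 mm wide (x) x 42 mm high (z), 0.08 kg; origin at the centre of its underside. In the row its 60 mm side runs along the row. Starts lying flat on the bench. The two halves are interchangeable.
- half_block_b: The other half-length block, the same as half_block_a: 60 mm (y) x 45 mm (x) x 42 mm (z), origin at the centre of its underside.
- wedge: Dark wooden wedge lying flat, 150 mm long (own x, thin end +x), 36 mm high, 39 mm wide tapering to 21. +y face straight (y = 15 mm), goes to the last block; -y face slants 1 in 8 (y = -24 mm thick end, -6 thin end), goes to the stop. Origin under mid-length. Used with x as the jig's. It bears on both faces only when let go and pushed on its thick end; a steady 10-16 N, not bearing down, jams it and it stays. Keep under 25 N.
- offcut: Bystander: a beech offcut 60 x 90 x 35 mm (another thickness than the blocks), lying on the bench; not part of the work.
- whetstone: Bystander: a dark grey whetstone 45 x 105 x 22 mm, lying on the bench; not part of the work.
- pencil: Bystander: a red pencil 151 mm long, lying on the bench; not part of the work.
- tape_measure: Bystander: a yellow tape measure 32 x 76 x 58 mm, lying on the bench; not part of the work.
- block_plane: Bystander: a black block plane 46 x 160 x 43 mm, lying on the bench; not part of the work.
Things that resemble listed ones, but are neither listed nor needed, are in the scene too. Leave any turquoise look-alike of the half_block_a alone. Leave any blue look-alike of the half_block_b alone.

How it is judged:
At the end, for the whole second after the job is handed in: Row half-full-half flat on the first course (3 mm, 0.05 rad), backs within 4 mm of the fence, first end under the hold-down within 2.5 mm of the stop, joints open under 2 mm; wedge flat on its bed, jammed, still pressing the last block (over 1 N); all let go and still ((((x of half_block_a in the frame of course_corner between -0.0265 and -0.0205 m and y of half_block_a in the frame of course_corner between -0.0325 and -0.028 m and z of half_block_a in the frame of course_corner between -0.003 and 0.003 m and angle between half_block_a's own z axis and vertical below 0.05 rad and angle between the y axis of half_block_a and the y axis of course_corner, either way round below 0.05 rad) and (x of full_block in the frame of course_corner between -0.0265 and -0.0205 m and y of full_block in the frame of course_corner between -0.124 and -0.117 m and z of full_block in the frame of course_corner between -0.003 and 0.003 m and angle between full_block's own z axis and vertical below 0.05 rad and angle between the y axis of full_block and the y axis of course_corner, either way round below 0.05 rad) and (x of half_block_b in the frame of course_corner between -0.0265 and -0.0205 m and y of half_block_b in the frame of course_corner between -0.215 and -0.206 m and z of half_block_b in the frame of course_corner between -0.003 and 0.003 m and angle between half_block_b's own z axis and vertical below 0.05 rad and angle between the y axis of half_block_b and the y axis of course_corner, either way round below 0.05 rad) and horizontal distance between each of half_block_a, half_block_b and full_block below 0.0922 m and contact force between wedge and half_block_b above 1 N) or ((x of half_block_b in the frame of course_corner between -0.0265 and -0.0205 m and y of half_block_b in the frame of course_corner between -0.0325 and -0.028 m and z of half_block_b in the frame of course_corner between -0.003 and 0.003 m and angle between half_block_b's own z axis and vertical below 0.05 rad and angle between the y axis of half_block_b and the y axis of course_corner, either way round below 0.05 rad) and (x of full_block in the frame of course_corner between -0.0265 and -0.0205 m and y of full_block in the frame of course_corner between -0.124 and -0.117 m and z of full_block in the frame of course_corner between -0.003 and 0.003 m and angle between full_block's own z axis and vertical below 0.05 rad and angle between the y axis of full_block and the y axis of course_corner, either way round below 0.05 rad) and (x of half_block_a in the frame of course_corner between -0.0265 and -0.0205 m and y of half_block_a in the frame of course_corner between -0.215 and -0.206 m and z of half_block_a in the frame of course_corner between -0.003 and 0.003 m and angle between half_block_a's own z axis and vertical below 0.05 rad and angle between the y axis of half_block_a and the y axis of course_corner, either way round below 0.05 rad) and horizontal distance between each of half_block_b, half_block_a and full_block below 0.0922 m and contact force between wedge and half_block_a above 1 N)) and z of wedge in the frame of course_corner between -0.003 and 0.003 m and angle between wedge's own z axis and vertical below 0.05 rad and linear speed of each of half_block_a, half_block_b, full_block, wedge below 0.01 m/s); the robot touches nothing.
It fails at once if the wedge is forced so hard that it bruises a block (over 90 N) (contact force between wedge and half_block_a above 90 N or contact force between wedge and half_block_b above 90 N or contact force between wedge and full_block above 90 N).
It fails at once if another tool on the bench is moved by more than 30 mm (distance of any of offcut, whetstone, pencil, tape_measure, block_plane from where it was at the start of the episode above 0.03 m).
It also fails if it takes over 72 s, if anything falls off the work surface, if the arm or the gripper's body presses on something with over 40 N, if the wrist force passes 120 N, or if a joint passes its speed limit or range.

## Working session

There is one attempt and no reset: what is moved stays moved. The work goes in short steps, Python scripts to look and compute and a tool call to move; the robot and the scene stay as the last step left them, time stands still between calls to the robot, and variables do not carry over. Pictures are saved under pics/ and viewed, at most 10 in all, crops included, and the job is handed in when it is done.

Besides the shell and the picture viewer there is one more tool, called after "Request:" as a command line: name --argument value ..., lists and objects as JSON in quotes. jog_arm: Moves the arm, as the interface text tells. Its arguments: {"type":"object","properties":{"motion":{"type":"array","items":{"type":"array"}}},"required":["motion"]}

```bash
mkdir -p pics
python3 - <<'E'
from station import status, imaging
import cv2,numpy as np
s=status.read_state();print(s)
for n in("scene","top"):
    d=imaging.capture(n);cv2.imwrite(f"pics/{n}0.png",d["pixels"]);np.savez(f"{n}0.npz",**d)
    print(n,d["K"].round(1).tolist(),d["R"].round(3).tolist(),d["t"].round(3).tolist(),(-d["R"].T@d["t"]).round(3))
E
```

```text
{'clock': 0.0, 'joint_pos': array([-1.2145755 ,  0.43520941,  0.02503877,  1.57410705, -0.01164716,
        1.13402956, -0.07508438]), 'dq': array([-0.00146929,  0.00055576,  0.00124919, -0.00114557,  0.0012589 ,
       -0.00144162,  0.00019305]), 'tau': array([-6.75964748e-04, -6.67841148e+01,  9.84791592e-01, -3.14459753e+01,
       -6.05460349e-02,  4.30734409e-02,  1.58716043e-04]), 'position': array([0.27664596, 0.55984996, 0.22595033]), 'orientation': array([[-8.96516063e-01,  4.43010831e-01, -5.93048352e-04],
       [ 4.43011209e-01,  8.96514828e-01, -1.49403670e-03],
       [-1.30197799e-04, -1.60215497e-03, -9.99998708e-01]]), 'ft_force': array([ 0.35454354,  0.31372061, -0.89734863]), 'torque': array([ 0.00481748,  0.00771179, -0.03730837]), 'finger_force': 0.0, 'grip_width': 0.09196076556819244}
scene [[461.1, 0.0, 263.0], [0.0, 461.1, 185.8], [0.0, 0.0, 1.0]] [[-0.796, -0.606, -0.001], [-0.391, 0.514, -0.763], [0.463, -0.607, -0.646]] [0.439, 0.302, 1.414] [-0.187  0.969  1.144]
top [[495.7, 0.0, 251.9], [0.0, 495.7, 186.1], [0.0, 0.0, 1.0]] [[0.014, -1.0, -0.007], [-0.984, -0.013, -0.176], [0.175, 0.009, -0.984]] [0.006, 0.582, 1.484] [ 0.312 -0.     1.563]
```

View pics/top0.png

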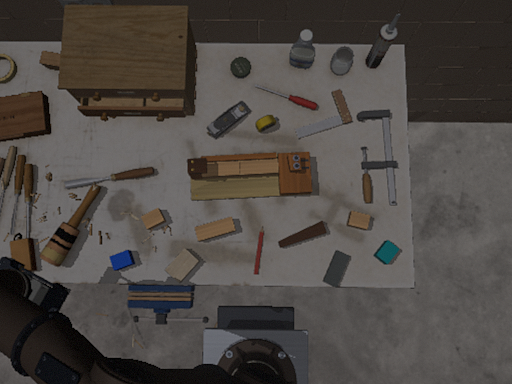

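View pics/scene0.png

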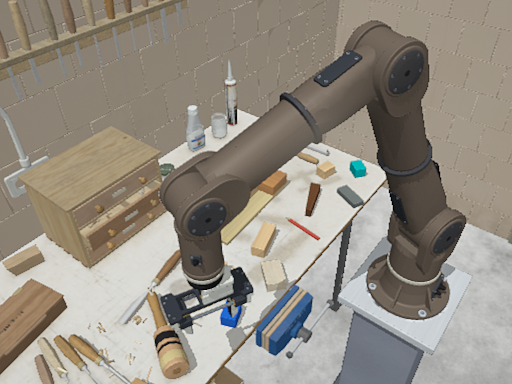

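The top view shows the jig at about (190–312, 152–200) with its end stop at the left. The halves are at (153,219) and (358,220), the full block at (215,229), and the wedge at (304,235) with its thin end probably at the lower left. The arm hides the jig in the scene view. I'll zoom in on the top view.

Run:
```python
import cv2
im=cv2.imread("pics/top0.png")
c=im[145:265,130:390];cv2.imwrite("pics/z0.png",cv2.resize(c,None,fx=3,fy=3,interpolation=cv2.INTER_CUBIC))
hsv=cv2.cvtColor(im,cv2.COLOR_BGR2HSV)
for p in[(153,217),(358,219),(215,229),(304,235),(125,237),(153,240),(225,190),(262,170),(300,185)]:print(p,im[p[1],p[0]],hsv[p[1],p[0]])
```

```text
(153, 217) [ 61  87 111] [ 16 115 111]
(358, 219) [ 61  86 107] [ 16 110 107]
(215, 229) [ 68  93 118] [ 15 108 118]
(304, 235) [26 35 49] [ 12 120  49]
(125, 237) [103 104 106] [ 10   7 106]
(153, 240) [ 94  97 103] [ 10  22 103]
(225, 190) [ 62  87 100] [ 20  97 100]
(262, 170) [ 63  90 114] [ 16 114 114]
(300, 185) [30 53 80] [ 14 159  80]
```

View pics/z0.png

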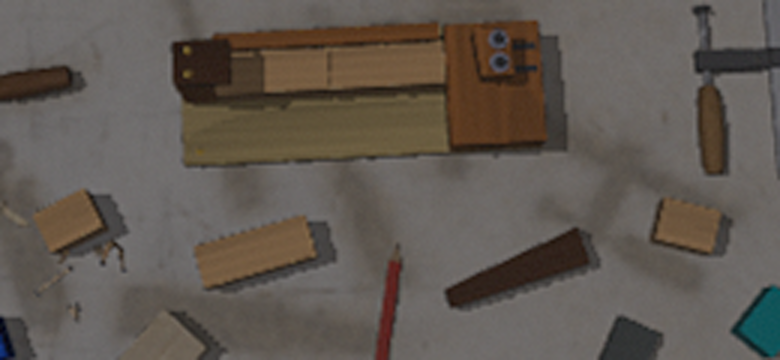

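The zoom shows the wedge with its thin end at the left (zoom 450,298) and thick end at the right (585,245). The jig's end stop and hold-down are at the left (175–230, 40–100), and the lower joint is at zoom (328,68), about (239,168) in the full picture.

```bash
cat > h.py <<'E'
import numpy as np,cv2
from station import status, imaging, workorder
def cap(n,save=None):
    d=imaging.capture(n)
    if save: cv2.imwrite(f"pics/{save}.png",d["pixels"]); np.savez(save+".npz",**d)
    return d
def ray(d,uv,z):
    uv=np.atleast_2d(np.asarray(uv,float)); c=-d["R"].T@d["t"]
    v=(np.c_[uv,np.ones(len(uv))]@np.linalg.inv(d["K"]).T)@d["R"]
    return c+v*((z-c[2])/v[:,2])[:,None]
def proj(d,X):
    p=(np.atleast_2d(X)@d["R"].T+d["t"])@d["K"].T
    return p[:,:2]/p[:,2:]
def tri(obs):
    """obs: list of (d,uv) -> point, residual mm"""
    A=np.zeros((3,3));b=np.zeros(3)
    L=[]
    for d,uv in obs:
        c=-d["R"].T@d["t"];v=ray(d,uv,0)[0]-c;v/=np.linalg.norm(v);P=np.eye(3)-np.outer(v,v);A+=P;b+=P@c;L.append((c,P))
    x=np.linalg.solve(A,b);return x,[1000*np.linalg.norm(P@(x-c)) for c,P in L]
def blobs(d,lo,hi,amin,amax=1e9):
    m=cv2.inRange(cv2.cvtColor(d["pixels"],cv2.COLOR_BGR2HSV),lo,hi)
    m=cv2.morphologyEx(m,cv2.MORPH_OPEN,np.ones((3,3)))
    return [c for c in cv2.findContours(m,cv2.RETR_EXTERNAL,cv2.CHAIN_APPROX_NONE)[0] if amin<cv2.contourArea(c)<amax]
def rect(d,c,z):
    """world-plane rectangle fit of contour at height z: centre, long, short (mm), angle of long axis deg"""
    X=(ray(d,c[:,0,:],z)[:,:2]*1000).astype(np.float32)
    (cx,cy),(w,h),a=cv2.minAreaRect(X)
    if w<h:w,h,a=h,w,a+90
    return round(cx,1),round(cy,1),round(w,1),round(h,1),round((a+90)%180-90,1)
E
python3 - <<'E'
from h import *
d=dict(np.load("top0.npz"))
for c in blobs(d,(12,90,92),(22,140,255),80):print("wood",c[:,0].mean(0).round(),rect(d,c,.042),rect(d,c,.057))
for c in blobs(d,(5,80,20),(18,200,62),150):print("dark",c[:,0].mean(0).round(),rect(d,c,.036))
for n,uv in dict(joint=(239.3,168),hd_top=(206.5,158),hd_bot=(206.5,177),fencel=(203,157),fencer=(276,153)).items():print(n,ray(d,uv,.057).round(4))
E
```

```text
wood [ 49. 251.] (374.2, 631.0, 48.0, 35.6, -8.0) (373.6, 624.8, 47.5, 35.2, -8.0)
wood [215. 228.] (450.0, 127.1, 116.5, 42.9, -72.9) (448.6, 125.9, 115.4, 42.5, -72.9)
wood [359. 220.] (483.2, -316.3, 58.2, 43.0, 76.5) (481.6, -313.2, 57.7, 42.6, 76.5)
wood [152. 218.] (479.6, 321.0, 57.6, 42.2, -62.1) (477.9, 317.8, 57.1, 41.8, -62.1)
wood [198. 185.] (580.6, 180.6, 51.2, 37.0, 85.9) (578.0, 178.8, 50.7, 36.7, 85.9)
wood [239. 189.] (577.7, 59.4, 253.5, 57.5, -86.2) (575.1, 58.8, 251.0, 57.0, -86.2)
wood [228. 168.] (638.8, 90.0, 62.9, 41.8, -88.9) (635.6, 89.1, 62.3, 41.4, -88.9)
wood [259. 167.] (646.9, -6.9, 121.1, 43.2, -85.8) (643.6, -6.8, 119.9, 42.8, -85.8)
wood [109. 103.] (852.7, 479.7, 74.7, 20.2, -89.3) (847.3, 475.0, 74.0, 20.0, -89.3)
dark [303. 235.] (436.8, -139.7, 147.7, 35.8, -70.9)
dark [198. 168.] (638.6, 188.1, 67.7, 56.9, 1.7)
dark [104. 112.] (819.2, 500.7, 136.8, 23.5, -89.3)
dark [81. 93.] (881.0, 573.7, 73.0, 40.9, -89.3)
joint [[0.6375 0.054  0.057 ]]
hd_top [[0.6681 0.1569 0.057 ]]
hd_bot [[0.6077 0.1551 0.057 ]]
fencel [[0.6711 0.1679 0.057 ]]
fencer [[ 0.6868 -0.0597  0.057 ]]
```

```bash
cat >> h.py <<'E'
def plan(x,y,z,yaw,step=40,dec=1):
    """rows (mm, tool axes) from the measured pose to TCP x,y,z (mm) with tool y axis at yaw deg (mod 180)"""
    s=status.read_state();p=s["position"]*1000;R=s["orientation"]
    a0=np.degrees(np.arctan2(R[1,1],R[0,1])); da=(yaw-a0+90)%180-90
    D=np.array([x,y,z])-p; n=int(max(1,np.ceil(np.linalg.norm(D)/step),np.ceil(abs(da)/7)))
    from scipy.spatial.transform import Rotation as Q
    t=-np.radians(da)/n; rows=[]
    for k in range(n):
        rows.append([[round(float(v),dec) for v in R.T@(D/n)],[0,0,round(float(t),4)]])
        R=R@Q.from_rotvec([0,0,t]).as_matrix()
    print("from",p.round(1),"yaw",a0.round(2),"turn",da.round(2),"n",n)
    for r in rows:print(r)
E
python3 - <<'E'
from h import *
plan(480,321,200,27.9)
E
```

```text
from [276.7 559.9 226. ] yaw 63.71 turn -35.81 n 8
[[-36.0, -15.5, 3.3], [0, 0, 0.0781]]
[[-37.1, -12.7, 3.3], [0, 0, 0.0781]]
[[-38.0, -9.7, 3.3], [0, 0, 0.0781]]
[[-38.6, -6.7, 3.3], [0, 0, 0.0781]]
[[-39.0, -3.7, 3.3], [0, 0, 0.0781]]
[[-39.2, -0.6, 3.3], [0, 0, 0.0781]]
[[-39.1, 2.4, 3.3], [0, 0, 0.0781]]
[[-38.8, 5.5, 3.3], [0, 0, 0.0781]]
```

Request:
jog_arm --motion '[[[-36,-15.5,3.3],[0,0,0.078],-1],[[-37,-12.7,3.3],[0,0,0.078],-1],[[-38,-9.7,3.3],[0,0,0.078],-1],[[-38.6,-6.7,3.3],[0,0,0.078],-1],[[-39,-3.7,3.3],[0,0,0.078],-1]]'

```text
clock: 0.52
position: [0.4045, 0.4094, 0.2098]
orientation: [[-0.658, 0.753, -0.0], [0.753, 0.658, -0.0], [-0.0, -0.0, -1.0]]
ft_force: [0.6, 0.7, -0.4]
grip_width: 0.0918
finger_force: 0.0
```

Request:
jog_arm --motion '[[[-39.2,-0.6,3.3],[0,0,0.078],-1],[[-39.1,2.4,3.3],[0,0,0.078],-1],[[-38.8,5.5,3.3],[0,0,0.078],-1],[[0,0,0],[0,0,0],-1],[[0,0,0],[0,0,0],-1]]'

```text
clock: 0.93
position: [0.4817, 0.3188, 0.1999]
orientation: [[-0.464, 0.886, 0.0], [0.886, 0.464, -0.001], [-0.001, -0.001, -1.0]]
ft_force: [-0.3, 0.7, -0.5]
grip_width: 0.0918
finger_force: 0.0
```

Run:
```python
from h import *
d=cap("wrist","w1");s=status.read_state();p=s["position"]
c=-d["R"].T@d["t"];print(p,s["orientation"].round(3).tolist(),"cam in tool",s["orientation"].T@(c-p),"axes",(d["R"]@s["orientation"]).round(2).tolist(),d["K"][0,0])
e=cap("top","t1")
plan(590,90,280,4.2)
```

```text
[0.48024838 0.32100232 0.19999436] [[-0.468, 0.884, -0.001], [0.884, 0.468, -0.0], [-0.0, -0.001, -1.0]] cam in tool [ 0.06411278 -0.00034581 -0.15771113] axes [[-0.0, 1.0, 0.0], [-0.97, -0.0, -0.25], [-0.25, -0.0, 0.97]] 294.58050480862374
from [479.5 322.3 200. ] yaw 28.01 turn -23.81 n 7
[[-36.7, -1.7, -11.4], [0, 0, 0.0594]]
[[-36.7, 0.5, -11.4], [0, 0, 0.0594]]
[[-36.6, 2.7, -11.4], [0, 0, 0.0594]]
[[-36.4, 4.9, -11.4], [0, 0, 0.0594]]
[[-36.1, 7.0, -11.4], [0, 0, 0.0594]]
[[-35.6, 9.2, -11.4], [0, 0, 0.0594]]
[[-35.0, 11.3, -11.4], [0, 0, 0.0594]]
```

View pics/w1.png

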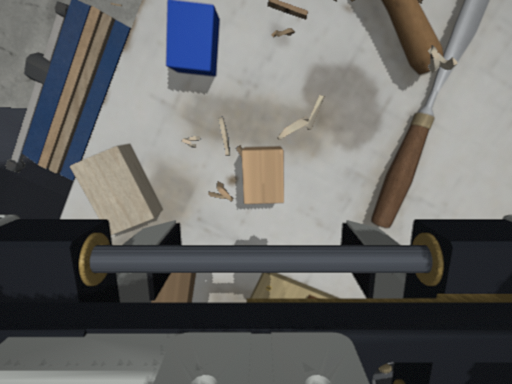

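The wrist view is mounted on the tool's +x side. It shows the half block at (262,175), the blue decoy at (192,37) and the offcut at (115,190). Next I'll go over the jig, placed so that both the jig and the full block are in view.

Run:
```python
from h import *
d=dict(np.load("w1.npz"))
for c in blobs(d,(8,60,80),(22,170,255),500):
    r=cv2.minAreaRect(c);print(np.round(r[0]),rect(d,c,.042),rect(d,c,.0))
plan(600,0,350,4.2)
```

```text
[290. 286.] (571.3, 221.4, 90.0, 33.7, 27.6) (587.4, 200.6, 102.0, 38.2, 27.6)
[173. 287.] (446.8, 153.9, 43.8, 37.9, 27.6) (446.4, 124.1, 49.7, 43.0, 27.6)
[261. 175.] (477.7, 324.7, 63.0, 46.9, -59.7) (481.4, 317.7, 71.4, 53.1, -59.7)
[405. 171.] (614.2, 398.3, 127.1, 21.1, -75.9) (636.0, 401.1, 144.0, 23.9, -75.9)
[69. 87.] (263.1, 309.1, 171.7, 9.4, -89.9) (238.3, 300.0, 194.6, 10.6, -89.9)
[418.  29.] (545.2, 521.6, 68.1, 23.6, -26.0) (557.8, 540.7, 77.2, 26.7, -26.0)
from [479.5 322.3 200. ] yaw 28.01 turn -23.81 n 10
[[-34.1, -4.5, -15.0], [0, 0, 0.0416]]
[[-34.3, -3.1, -15.0], [0, 0, 0.0416]]
[[-34.4, -1.7, -15.0], [0, 0, 0.0416]]
[[-34.4, -0.2, -15.0], [0, 0, 0.0416]]
[[-34.4, 1.2, -15.0], [0, 0, 0.0416]]
[[-34.3, 2.6, -15.0], [0, 0, 0.0416]]
[[-34.2, 4.1, -15.0], [0, 0, 0.0416]]
[[-34.0, 5.5, -15.0], [0, 0, 0.0416]]
[[-33.7, 6.9, -15.0], [0, 0, 0.0416]]
[[-33.4, 8.3, -15.0], [0, 0, 0.0416]]
```

Request:
jog_arm --motion '[[[-34.1,-4.5,-15],[0,0,0.0416],-1],[[-34.3,-3.1,-15],[0,0,0.0416],-1],[[-34.4,-1.7,-15],[0,0,0.0416],-1],[[-34.4,-0.2,-15],[0,0,0.0416],-1],[[-34.4,1.2,-15],[0,0,0.0416],-1]]'

```text
clock: 1.45
position: [0.5396, 0.161, 0.2761]
orientation: [[-0.278, 0.961, -0.0], [0.961, 0.278, 0.001], [0.001, -0.0, -1.0]]
ft_force: [1.0, 1.0, 0.8]
grip_width: 0.0917
finger_force: 0.0
```

Request:
jog_arm --motion '[[[-34.3,2.6,-15],[0,0,0.0416],-1],[[-34.2,4.1,-15],[0,0,0.0416],-1],[[-34,5.5,-15],[0,0,0.0416],-1],[[-33.7,6.9,-15],[0,0,0.0416],-1],[[-33.4,8.3,-15],[0,0,0.0416],-1]]'

```text
clock: 1.87
position: [0.6004, -0.0, 0.3512]
orientation: [[-0.074, 0.997, 0.0], [0.997, 0.074, 0.001], [0.001, 0.0, -1.0]]
ft_force: [2.2, -0.5, 0.7]
grip_width: 0.0919
finger_force: 0.0
```

Request:
jog_arm --motion '[[[0,0,0],[0,0,0],-1],[[0,0,0],[0,0,0],-1]]'

```text
clock: 2.03
position: [0.6009, -0.0015, 0.351]
orientation: [[-0.071, 0.997, 0.002], [0.997, 0.071, -0.0], [-0.0, 0.002, -1.0]]
ft_force: [-0.4, 1.9, -0.8]
grip_width: 0.0918
finger_force: 0.0
```

Run:
```python
from h import *
d=cap("wrist","w2");print(status.read_state()["position"])
im=d["pixels"];cv2.imwrite("pics/w2z.png",cv2.resize(im[0:250,60:460],None,fx=2,fy=2,interpolation=cv2.INTER_CUBIC))
```

```text
[6.00245518e-01 5.96986393e-04 3.50164453e-01]
```

View pics/w2z.png

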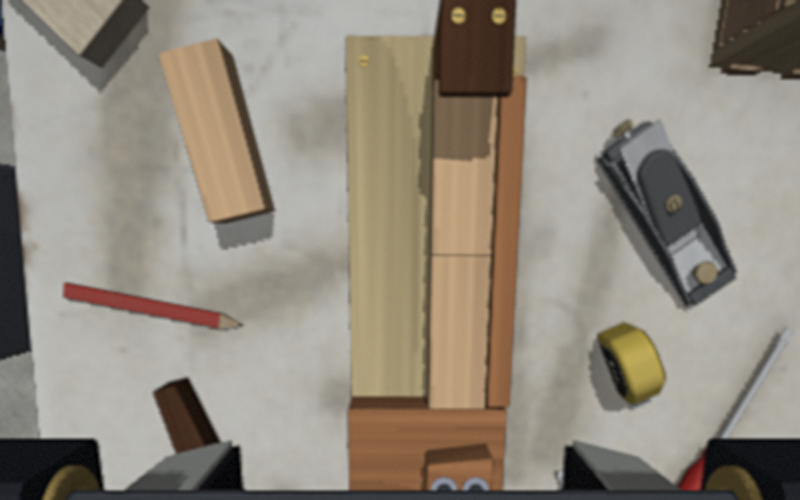

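The zoomed view (zoom/2 + 60 columns) shows the lower joint at zoom (432–490, 254), the course from 408 (its near end) up to the hold-down edge at 95, and the fence at the right. The full block is at (215,130), and the pencil, plane and tape measure are clear of it. I'll measure these precisely.

Run:
```python
from h import *
d=dict(np.load("w2.npz"));e=dict(np.load("t1.npz"));im=d["pixels"]
for c in blobs(d,(8,60,120),(22,135,255),800):
    r=cv2.minAreaRect(c);print(np.round(r[0],1),np.round(r[1]),rect(d,c,.042),rect(d,c,.057))
g=cv2.cvtColor(im,cv2.COLOR_BGR2GRAY).astype(float)
# joint row
seg=g[120:135,278:303];print("joint",[(120+np.argmin(seg[:,k])) for k in range(0,25,4)],seg.mean(1).round())
hs=cv2.cvtColor(im,cv2.COLOR_BGR2HSV)
for r in (85,110,150,190): print(r,[(c,int(g[r,c]),hs[r,c].tolist()[:2]) for c in (*range(268,282,2),*range(300,324,2))])
print("near end col290",g[195:212,285:295].mean(1).round())
print("lip col 295",g[38:56,285:300].mean(1).round())
```

```text
[282.1 148.2] [148.  52.] (630.9, 14.2, 229.7, 86.3, -82.8) (629.8, 15.8, 222.3, 83.5, -82.8)
[165.5  64.9] [89. 30.] (451.5, 129.4, 119.5, 44.2, -72.7) (456.1, 127.3, 115.6, 42.8, -72.7)
[254.5 107.5] [179.  41.] (584.4, 70.7, 263.0, 59.4, -86.6) (584.8, 70.5, 254.6, 57.5, -86.6)
joint [np.int64(127), np.int64(127), np.int64(127), np.int64(127), np.int64(127), np.int64(127), np.int64(127)] [163. 163. 163. 163. 163. 164. 155. 133. 146. 158. 159. 159. 158. 159.
 159.]
85 [(268, 136, [21, 77]), (270, 100, [22, 77]), (272, 93, [22, 78]), (274, 89, [20, 81]), (276, 108, [16, 90]), (278, 165, [16, 88]), (280, 167, [16, 88]), (300, 152, [17, 87]), (302, 152, [16, 87]), (304, 151, [16, 90]), (306, 131, [16, 87]), (308, 63, [13, 129]), (310, 111, [13, 132]), (312, 110, [13, 135]), (314, 109, [13, 134]), (316, 109, [13, 133]), (318, 109, [13, 136]), (320, 109, [13, 100]), (322, 155, [21, 21])]
110 [(268, 130, [22, 77]), (270, 147, [22, 77]), (272, 120, [22, 78]), (274, 79, [21, 84]), (276, 124, [16, 90]), (278, 167, [16, 89]), (280, 166, [16, 88]), (300, 154, [16, 90]), (302, 152, [17, 87]), 
[... 585 characters left out ...]
(318, 142, [19, 33]), (320, 157, [22, 28]), (322, 158, [21, 25])]
190 [(268, 154, [22, 77]), (270, 151, [22, 76]), (272, 93, [21, 78]), (274, 89, [16, 89]), (276, 161, [16, 88]), (278, 165, [16, 88]), (280, 162, [16, 89]), (300, 154, [16, 88]), (302, 113, [16, 83]), (304, 85, [13, 137]), (306, 117, [13, 133]), (308, 114, [13, 135]), (310, 108, [13, 133]), (312, 105, [13, 137]), (314, 101, [13, 128]), (316, 133, [20, 28]), (318, 145, [21, 27]), (320, 148, [20, 25]), (322, 157, [22, 24])]
near end col290 [163. 163. 163. 164. 163. 163. 164. 165. 157. 122. 106. 108. 113. 118.
 120. 118. 113.]
lip col 295 [ 51.  52.  51.  51.  51.  52.  51.  44.  28.  27.  61.  94. 101. 101.
 101. 100. 100. 100.]
```

Run:
```python
from h import *
d=dict(np.load("w2.npz"));e=dict(np.load("t1.npz"))
f=lambda uv,z:(ray(d,uv,z)*1000).round(1)[:,:2].tolist()
print("left",f([(276.2,85),(275.6,110),(274.9,150),(274.3,190)],.057))
print("right",f([(306.8,85),(305.9,110),(303.8,150),(302.1,190)],.057))
print("joint",f([(290.3,127.3)],.057),"end",f([(289,203.7)],.057),"lip",f([(292,47.7)],.104))
g=cv2.cvtColor(e["pixels"],cv2.COLOR_BGR2GRAY).astype(float)
seg=g[164:172,234:246].mean(0);print("top joint cols",seg.round());
print(proj(e,[.6375,.054,.057]))
uvj=(234+np.argmin(seg)+.0,168)
x,r=tri([(d,(290.3,127.3)),(e,uvj)]);print(uvj,"tri joint",x.round(4),np.round(r,1))
# full block height: centroids of top faces
cw=[c for c in blobs(d,(8,60,120),(22,135,255),800) if abs(cv2.minAreaRect(c)[0][0]-165)<10][0]
ct=[c for c in blobs(e,(12,90,92),(22,140,255),80) if abs(c[:,0,0].mean()-215)<8][0]
x,r=tri([(d,cv2.minAreaRect(cw)[0]),(e,cv2.minAreaRect(ct)[0])]);print("tri full top",x.round(4),np.round(r,1))
w=dict(np.load("w1.npz"))
cw=[c for c in blobs(w,(8,60,120),(22,170,255),500) if abs(cv2.minAreaRect(c)[0][0]-262)<10][0]
ct=[c for c in blobs(e,(12,90,92),(22,140,255),80) if abs(c[:,0,0].mean()-152)<8]
for q in ct[:1]:
  x,r=tri([(w,cv2.minAreaRect(cw)[0]),(e,cv2.minAreaRect(q)[0])]);print("tri half",x.round(4),np.round(r,1),rect(w,cw,.042))
```

```text
left [[614.5, 113.3], [616.5, 78.5], [620.3, 20.0], [624.5, -42.6]]
right [[658.7, 116.3], [661.1, 81.7], [664.3, 23.1], [668.2, -39.5]]
joint [[640.5, 55.3]] end [[649.7, -63.4]] lip [[628.7, 153.7]]
top joint cols [108. 108. 109. 109. 112.  86.  93. 107. 106. 106. 106. 106.]
[[239.29050874 167.9874791 ]]
(np.float64(239.0), 168) tri joint [0.6426 0.0553 0.0344] [0.5 0.5]Traceback (most recent call last):
  File "<stdin>", line 14, in <module>
IndexError: list index out of range
```

Run:
```python
from h import *
plan(484,313.5,110,29.8)
```

```text
from [6.002e+02 6.000e-01 3.502e+02] yaw 4.23 turn 25.57 n 11
[[29.1, -8.4, 21.9], [0, 0, -0.0406]]
[[29.4, -7.3, 21.9], [0, 0, -0.0406]]
[[29.7, -6.1, 21.9], [0, 0, -0.0406]]
[[29.9, -4.8, 21.9], [0, 0, -0.0406]]
[[30.1, -3.6, 21.9], [0, 0, -0.0406]]
[[30.2, -2.4, 21.9], [0, 0, -0.0406]]
[[30.3, -1.2, 21.9], [0, 0, -0.0406]]
[[30.3, 0.1, 21.9], [0, 0, -0.0406]]
[[30.3, 1.3, 21.9], [0, 0, -0.0406]]
[[30.2, 2.5, 21.9], [0, 0, -0.0406]]
[[30.1, 3.7, 21.9], [0, 0, -0.0406]]
```

Request:
jog_arm --motion '[[[29.1,-8.4,21.9],[0,0,-0.0406],-1],[[29.4,-7.3,21.9],[0,0,-0.0406],-1],[[29.7,-6.1,21.9],[0,0,-0.0406],-1],[[29.9,-4.8,21.9],[0,0,-0.0406],-1],[[30.1,-3.6,21.9],[0,0,-0.0406],-1]]'

```text
clock: 2.5
position: [0.5454, 0.1455, 0.2393]
orientation: [[-0.278, 0.96, -0.001], [0.96, 0.278, 0.001], [0.001, -0.001, -1.0]]
ft_force: [0.9, 0.1, -0.2]
grip_width: 0.0918
finger_force: 0.0
```

Request:
jog_arm --motion '[[[30.2,-2.4,21.9],[0,0,-0.0406],-1],[[30.3,-1.2,21.9],[0,0,-0.0406],-1],[[30.3,0.1,21.9],[0,0,-0.0406],-1],[[30.3,1.3,21.9],[0,0,-0.0406],-1],[[30.2,2.5,21.9],[0,0,-0.0406],-1]]'

```text
clock: 2.92
position: [0.492, 0.2872, 0.1299]
orientation: [[-0.466, 0.885, -0.002], [0.885, 0.466, 0.001], [0.001, -0.001, -1.0]]
ft_force: [0.3, 1.4, 0.5]
grip_width: 0.0918
finger_force: 0.0
```

Request:
jog_arm --motion '[[[30.1,3.7,21.9],[0,0,-0.0406],-1],[[0,0,0],[0,0,0],-1],[[0,0,0],[0,0,0],-1]]'

```text
clock: 3.17
position: [0.4802, 0.3156, 0.1074]
orientation: [[-0.503, 0.864, -0.005], [0.864, 0.503, -0.001], [0.001, -0.004, -1.0]]
ft_force: [0.4, 0.2, 0.8]
grip_width: 0.0917
finger_force: 0.0
```

Run:
```python
from h import *
d=cap("wrist","w3")
for c in blobs(d,(8,60,100),(22,170,255),800):
    r=cv2.minAreaRect(c);print(np.round(r[0]),np.round(r[1]),rect(d,c,.042))
plan(484,313.5,16,29.8)
```

```text
[266. 194.] [80. 63.] (478.1, 324.4, 64.6, 48.2, -59.7)
[12. 47.] [ 13. 104.] (271.5, 326.6, 72.7, 8.2, 90.0)
from [482.2 313.9 108.5] yaw 30.0 turn -0.2 n 3
[[-0.4, 0.5, 30.8], [0, 0, 0.0011]]
[[-0.4, 0.5, 30.8], [0, 0, 0.0011]]
[[-0.4, 0.5, 30.8], [0, 0, 0.0011]]
```

Run:
```python
from h import *
d=dict(np.load("w3.npz"));print((-d["R"].T@d["t"]).round(4))
cv2.imwrite("pics/w3z.png",cv2.resize(d["pixels"][90:260,170:370],None,fx=3,fy=3,interpolation=cv2.INTER_CUBIC))
```

```text
[0.4468 0.3728 0.2653]
```

View pics/w3z.png

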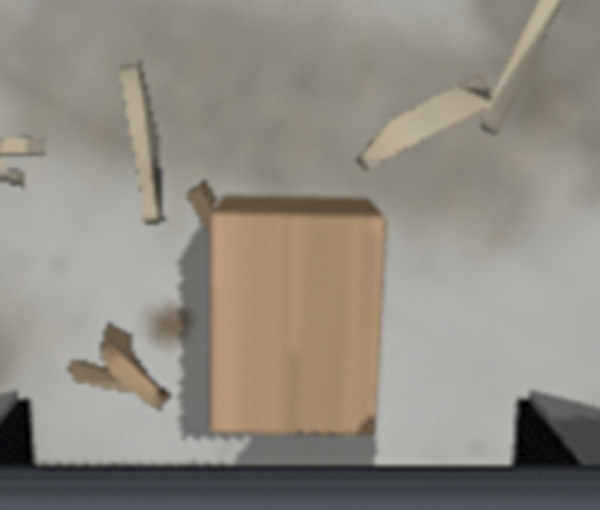

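The w3 crop shows the top face at zoom (212–382, 212–433). Its true width is about 43 mm at z = 0.042, so the height is confirmed; the earlier mask had picked up the end face and a chip. The block's sides run parallel to the tool.

Run:
```python
from h import *
d=dict(np.load("w3.npz"))
c=ray(d,(269,197.3),.042)[0]*1000;print(c)
u=np.array([-.5,.866]);t=c[:2]-12*u
plan(*t,16,30)
```

```text
[481.09958219 324.28674771  42.        ]
from [482.2 313.9 108.5] yaw 30.0 turn 0.0 n 3
[[-0.8, 1.5, 30.8], [0, 0, -0.0]]
[[-0.8, 1.5, 30.8], [0, 0, -0.0]]
[[-0.8, 1.5, 30.8], [0, 0, -0.0]]
```

Request:
jog_arm --motion '[[[-0.8,1.5,31],[0,0,0],-1],[[-0.8,1.5,31],[0,0,0],-1],[[-0.8,1.5,30],[0,0,0],-1],[[0,0,0],[0,0,0],-1],[[0,0,0],[0,0,0],1]]'

```text
clock: 3.63
position: [0.489, 0.3111, 0.0172]
orientation: [[-0.495, 0.869, -0.002], [0.869, 0.495, -0.002], [-0.0, -0.003, -1.0]]
ft_force: [0.7, 1.0, -0.1]
grip_width: 0.0888
finger_force: 0.0
```

Request:
jog_arm --motion '[[[0,0,0],[0,0,0],1],[[0,0,0],[0,0,0],1],[[0,0,0],[0,0,0],1],[[0,0,0],[0,0,0],1],[[0,0,0],[0,0,0],1]]'

```text
clock: 4.05
position: [0.4901, 0.3124, 0.0184]
orientation: [[-0.496, 0.869, 0.001], [0.869, 0.496, 0.001], [0.0, 0.002, -1.0]]
ft_force: [-0.4, -0.1, 0.0]
grip_width: 0.0562
finger_force: 0.0
```

Request:
jog_arm --motion '[[[0,0,-30],[0,0,0],1],[[0,0,-40],[0,0,0],1],[[0,0,-40],[0,0,0],1]]'

```text
clock: 4.3
position: [0.4889, 0.3114, 0.1283]
orientation: [[-0.495, 0.869, -0.002], [0.869, 0.495, -0.002], [-0.001, -0.002, -1.0]]
ft_force: [1.3, 0.7, 0.7]
grip_width: 0.0364
finger_force: 0.0
```

Run:
```python
from h import *
s=status.read_state();print(s["grip_width"],s["finger_force"],s["ft_force"])
# jig frame: corner, yaw
y=np.radians(3.6);C=np.array([655.1,176.5]);X=np.array([np.cos(y),np.sin(y)]);Y=np.array([-np.sin(y),np.cos(y)])
t=C-24.5*X-(42+45)*Y;print(t)
plan(*t,140,3.6,step=35)
```

```text
0.03644209144091627 0.0 [1.25852158 0.71244871 0.70565678]
[636.11112035  88.1333069 ]
from [488.9 311.4 128.3] yaw 29.7 turn -26.1 n 8
[[-33.4, 2.2, -1.5], [0, 0, 0.0569]]
[[-33.2, 4.0, -1.5], [0, 0, 0.0569]]
[[-32.9, 5.9, -1.5], [0, 0, 0.0569]]
[[-32.5, 7.8, -1.5], [0, 0, 0.0569]]
[[-32.0, 9.6, -1.5], [0, 0, 0.0569]]
[[-31.4, 11.4, -1.5], [0, 0, 0.0569]]
[[-30.7, 13.2, -1.5], [0, 0, 0.0569]]
[[-29.9, 14.9, -1.5], [0, 0, 0.0569]]
```

The fingers close at about 65 mm/s, so I lifted before they reached the block. I'll reopen, go down again and wait longer.

Request:
jog_arm --motion '[[[0,0,0],[0,0,0],-0.5],[[0,0,0],[0,0,0],-0.5],[[0,0,0],[0,0,0],-0.5],[[0,0,0],[0,0,0],-0.5],[[0,0,0],[0,0,0],-0.5]]'

```text
clock: 4.72
position: [0.4889, 0.3115, 0.1262]
orientation: [[-0.496, 0.869, -0.002], [0.869, 0.496, -0.002], [-0.0, -0.002, -1.0]]
ft_force: [-0.4, 0.1, -0.6]
grip_width: 0.0649
finger_force: 0.0
```

Run:
```python
from h import *
s=status.read_state();print(s["grip_width"],s["position"])
d=cap("wrist","w4")
for c in blobs(d,(8,60,145),(22,170,255),800):
    r=cv2.minAreaRect(c);print(np.round(r[0]),np.round(r[1]),rect(d,c,.042))
plan(487.1,313.9,16,30)
```

```text
0.06491632890187536 [0.48890424 0.31152535 0.12617574]
[261. 182.] [68. 54.] (480.6, 323.4, 58.4, 44.4, -60.4)
from [489.  311.5 126.2] yaw 29.71 turn 0.29 n 3
[[1.0, -0.1, 36.7], [0, 0, -0.0017]]
[[1.0, -0.1, 36.7], [0, 0, -0.0017]]
[[1.0, -0.1, 36.7], [0, 0, -0.0017]]
```

Request:
jog_arm --motion '[[[1,-0.5,37],[0,0,0],-0.5],[[1,-0.5,37],[0,0,0],-0.5],[[0.5,0,36],[0,0,0],-0.5],[[0,0,0],[0,0,0],1],[[0,0,0],[0,0,0],1]]'

```text
clock: 5.18
position: [0.4861, 0.3125, 0.0158]
orientation: [[-0.495, 0.869, -0.004], [0.869, 0.495, -0.003], [-0.001, -0.005, -1.0]]
ft_force: [0.5, -0.3, 1.1]
grip_width: 0.0595
finger_force: 0.0
```

Request:
jog_arm --motion '[[[0,0,0],[0,0,0],1],[[0,0,0],[0,0,0],1],[[0,0,0],[0,0,0],1],[[0,0,0],[0,0,0],1]]'

```text
clock: 5.52
position: [0.489, 0.3145, 0.0196]
orientation: [[-0.495, 0.869, 0.003], [0.869, 0.495, 0.002], [0.001, 0.004, -1.0]]
ft_force: [0.1, -0.3, 8.5]
grip_width: 0.0449
finger_force: 30.0
```

```bash
cat >> h.py <<'E'
a_=np.radians(3.6);C=np.array([655.1,176.5]);JX=np.array([np.cos(a_),np.sin(a_)]);JY=np.array([-np.sin(a_),np.cos(a_)])
def jig(x,y):return C+x*JX+y*JY
def injig():
    s=status.read_state();p=s["position"]*1000;v=p[:2]-C
    print("jig x,y,z",(v@JX).round(1),(v@JY).round(1),p[2].round(1),"F jig",(s["ft_force"][:2]@JX).round(1),(s["ft_force"][:2]@JY).round(1),s["ft_force"][2].round(1),"w",s["grip_width"].round(4),"gf",s["finger_force"])
E
python3 - <<'E'
from h import *
injig()
s=status.read_state();s["position"];plan(*(s["position"][:2]*1000),140,30)
E
```

```text
Traceback (most recent call last):
  File "h.py", line 47, in injig
    print("jig x,y,z",(v@JX).round(1),(v@JY).round(1),p[2].round(1),"F jig",(s["ft_force"][:2]@JX).round(1),(s["ft_force"][:2]@JY).round(1),s["ft_force"][2].round(1),"w",s["grip_width"].round(4),"gf",s["finger_force"])
                                                                                                                                                                          ^^^^^^^^^^^^^^^^^^^^^
AttributeError: 'float' object has no attribute 'round'
```

Request:
jog_arm --motion '[[[0,0,-35],[0,0,0],1],[[0,0,-40],[0,0,0],1],[[0,0,-40],[0,0,0],1],[[0,0,0],[0,0,0],1]]'

```text
clock: 5.85
position: [0.4916, 0.3161, 0.1411]
orientation: [[-0.495, 0.869, 0.01], [0.869, 0.495, 0.008], [0.002, 0.013, -1.0]]
ft_force: [0.9, -0.0, -1.4]
grip_width: 0.0447
finger_force: 30.0
```

```bash
sed -i 's/s\["grip_width"\].round(4)/round(s["grip_width"],4)/' h.py
python3 - <<'E'
from h import *
injig();plan(*jig(-25,-87),140,3.6,step=35)
E
```

```text
jig x,y,z -154.4 149.5 141.1 F jig 0.9 -0.1 -1.4 w 0.0447 gf 29.98936504125595
from [491.6 316.1 141.1] yaw 29.67 turn -26.07 n 8
[[-33.7, 1.5, 0.1], [0, 0, 0.0569]]
[[-33.5, 3.4, 0.1], [0, 0, 0.0569]]
[[-33.3, 5.3, 0.1], [0, 0, 0.0569]]
[[-32.9, 7.2, 0.1], [0, 0, 0.0569]]
[[-32.5, 9.1, 0.1], [0, 0, 0.0569]]
[[-31.9, 10.9, 0.1], [0, 0, 0.0569]]
[[-31.2, 12.7, 0.1], [0, 0, 0.0569]]
[[-30.4, 14.5, 0.1], [0, 0, 0.0569]]
```

Request:
jog_arm --motion '[[[-33.7,1.5,-5],[0,0,0.0569],1],[[-33.5,3.4,-5],[0,0,0.0569],1],[[-33.3,5.3,-5],[0,0,0.0569],1],[[-32.9,7.2,0],[0,0,0.0569],1],[[-32.5,9.1,0],[0,0,0.0569],1]]'

```text
clock: 6.27
position: [0.5787, 0.1701, 0.1492]
orientation: [[-0.23, 0.973, 0.002], [0.973, 0.23, 0.001], [0.001, 0.003, -1.0]]
ft_force: [-0.1, 0.6, -0.6]
grip_width: 0.0443
finger_force: 30.0
```

Request:
jog_arm --motion '[[[-31.9,10.9,5],[0,0,0.0569],1],[[-31.2,12.7,5],[0,0,0.0569],1],[[-30.4,14.5,5],[0,0,0.0569],1],[[0,0,0],[0,0,0],1],[[0,0,0],[0,0,0],1]]'

```text
clock: 6.68
position: [0.6324, 0.0829, 0.1331]
orientation: [[-0.059, 0.998, 0.001], [0.998, 0.059, -0.001], [-0.001, 0.001, -1.0]]
ft_force: [0.4, 1.5, -0.8]
grip_width: 0.0448
finger_force: 30.0
```

Run:
```python
from h import *
injig();print(status.read_state()["orientation"].round(4).tolist());
d=cap("wrist","w5")
cv2.imwrite("pics/w5z.png",cv2.resize(d["pixels"][0:250,130:400],None,fx=2.4,fy=2.4,interpolation=cv2.INTER_CUBIC))
```

```text
jig x,y,z -28.5 -92.0 133.1 F jig 0.5 1.4 -0.8 w 0.0448 gf 29.98962789773941
[[-0.059, 0.9983, 0.0011], [0.9983, 0.059, -0.0009], [-0.001, 0.001, -1.0]]
```

View pics/w5z.png

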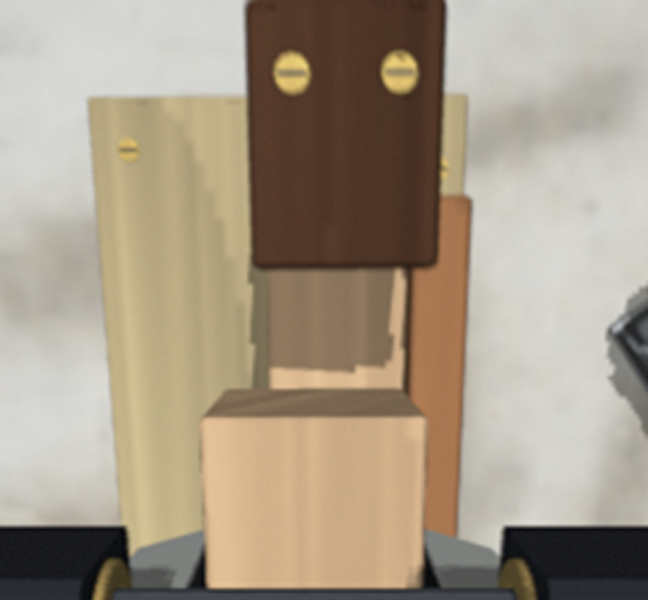

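The w5 crop shows the held block's front top edge at zoom (203–424, 415) and the lip's near edge at (250–437, 267). The fence's front face is at about x = 410, and the block sits a little to the left (−x) of its place.

Run:
```python
from h import *
d=dict(np.load("w5.npz"))
def J(u,v,z):
    X=ray(d,(130+u/2.4,v/2.4),z)[0]*1000;w=X[:2]-C;return (w@JX).round(1),(w@JY).round(1)
print("lip L,R @116",J(250,267,.116),J(437,267,.116),"lip far",J(246,5,.116))
print("course/fence joint",J(405,330,.057),J(404,380,.057),"fence top front edge",J(411,290,.069),J(408,500,.069))
print("fence end",J(440,197,.069))
print("course left",J(270,330,.057))
for z in(.155,.1585,.162):print("block front top L,R",z,J(203,415,z),J(424,415,z))
injig()
```

```text
lip L,R @116 (np.float64(-44.3), np.float64(-21.6)) (np.float64(0.2), np.float64(-21.8)) lip far (np.float64(-43.7), np.float64(33.5))
course/fence joint (np.float64(0.5), np.float64(-40.2)) (np.float64(0.6), np.float64(-56.5)) fence top front edge (np.float64(0.4), np.float64(-27.5)) (np.float64(1.4), np.float64(-94.3))
fence end (np.float64(8.2), np.float64(-0.9))
course left (np.float64(-43.5), np.float64(-40.0))
block front top L,R 0.155 (np.float64(-50.9), np.float64(-50.2)) (np.float64(-7.8), np.float64(-50.4))
block front top L,R 0.1585 (np.float64(-50.3), np.float64(-49.6)) (np.float64(-8.4), np.float64(-49.8))
block front top L,R 0.162 (np.float64(-49.8), np.float64(-49.0)) (np.float64(-9.0), np.float64(-49.2))
jig x,y,z -29.1 -89.5 133.0 F jig 0.3 0.9 -0.3 w 0.0449 gf 29.98965471982956
```

Request:
jog_arm --motion '[[[6,1.5,18],[0,0,0],1],[[6,1.5,18],[0,0,0],1],[[7,1.5,17],[0,0,0],1],[[0,0,0],[0,0,0],1],[[0,0,0],[0,0,0],1]]'

```text
clock: 7.15
position: [0.634, 0.1068, 0.0796]
orientation: [[-0.066, 0.998, -0.001], [0.998, 0.066, 0.001], [0.001, -0.001, -1.0]]
ft_force: [-0.7, -0.6, 0.3]
grip_width: 0.0447
finger_force: 30.0
```

Request:
jog_arm --motion '[[[0,0,0],[0,0,0],1],[[0,0,0],[0,0,0],1],[[0,0,0],[0,0,0],1]]'

```text
clock: 7.4
position: [0.6353, 0.1049, 0.0806]
orientation: [[-0.063, 0.998, 0.001], [0.998, 0.063, 0.0], [0.0, 0.001, -1.0]]
ft_force: [0.5, -0.2, -1.0]
grip_width: 0.0446
finger_force: 30.0
```

Run:
```python
from h import *
injig();d=cap("wrist","w6");injig()
```

```text
jig x,y,z -24.3 -70.2 80.6 F jig 0.5 -0.2 -1.0 w 0.0446 gf 29.996088445186615
jig x,y,z -24.4 -70.2 80.4 F jig 0.1 -0.4 -1.8 w 0.0447 gf 29.99613493680954
```

Request:
jog_arm --motion '[[[0,0,2],[0,0,0],1],[[0,0,2],[0,0,0],1],[[0,0,0],[0,0,0],1]]'

```text
clock: 7.7
position: [0.6352, 0.1048, 0.0763]
orientation: [[-0.063, 0.998, 0.001], [0.998, 0.063, 0.0], [0.0, 0.001, -1.0]]
ft_force: [-2.5, -0.9, 9.0]
grip_width: 0.0449
finger_force: 30.0
```

Request:
jog_arm --motion '[[[0,0,1.5],[0,0,0],1],[[0,0,0],[0,0,0],1],[[0,0,0],[0,0,0],1]]'

```text
clock: 7.95
position: [0.6353, 0.1049, 0.0763]
orientation: [[-0.063, 0.998, 0.001], [0.998, 0.063, 0.001], [0.001, 0.001, -1.0]]
ft_force: [-7.8, -0.8, 22.8]
grip_width: 0.0445
finger_force: 30.0
```

Request:
jog_arm --motion '[[[0,0,-2.5],[0,0,0],1],[[0,0,0],[0,0,0],1]]'

```text
clock: 8.12
position: [0.6352, 0.105, 0.077]
orientation: [[-0.063, 0.998, 0.001], [0.998, 0.063, 0.0], [0.0, 0.001, -1.0]]
ft_force: [-0.3, 0.2, -0.7]
grip_width: 0.0448
finger_force: 30.0
```

Request:
jog_arm --motion '[[[0,1,0],[0,0,0],1],[[0,0,0],[0,0,0],1]]'

```text
clock: 8.28
position: [0.6357, 0.105, 0.0763]
orientation: [[-0.063, 0.998, -0.001], [0.998, 0.063, -0.0], [0.0, -0.001, -1.0]]
ft_force: [-2.3, -0.0, 6.1]
grip_width: 0.0446
finger_force: 30.0
```

Request:
jog_arm --motion '[[[0,1,0],[0,0,0],1],[[0,0,0],[0,0,0],1]]'

```text
clock: 8.45
position: [0.636, 0.105, 0.0764]
orientation: [[-0.063, 0.998, -0.002], [0.998, 0.063, -0.0], [0.0, -0.002, -1.0]]
ft_force: [-5.0, 0.2, 7.3]
grip_width: 0.0449
finger_force: 30.0
```

Request:
jog_arm --motion '[[[0,1,-0.5],[0,0,0],1],[[0,0,0],[0,0,0],1]]'

```text
clock: 8.62
position: [0.6381, 0.1052, 0.0767]
orientation: [[-0.063, 0.998, 0.0], [0.998, 0.063, -0.0], [-0.0, 0.0, -1.0]]
ft_force: [1.0, -0.5, -1.1]
grip_width: 0.0448
finger_force: 30.0
```

Request:
jog_arm --motion '[[[0,1,0],[0,0,0],1],[[0,0,0],[0,0,0],1]]'

```text
clock: 8.78
position: [0.6389, 0.1052, 0.0765]
orientation: [[-0.063, 0.998, -0.0], [0.998, 0.063, -0.0], [-0.0, -0.0, -1.0]]
ft_force: [-0.6, 0.1, -0.8]
grip_width: 0.0448
finger_force: 30.0
```

Run:
```python
from h import *
injig()
```

```text
jig x,y,z -20.6 -70.1 76.5 F jig -0.6 0.2 -0.8 w 0.0448 gf 29.997418820858
```

Request:
jog_arm --motion '[[[0,1,0],[0,0,0],1],[[0,0,0],[0,0,0],1]]'

```text
clock: 8.95
position: [0.639, 0.1053, 0.0765]
orientation: [[-0.063, 0.998, -0.002], [0.998, 0.063, -0.0], [-0.0, -0.002, -1.0]]
ft_force: [-4.5, -1.7, 0.4]
grip_width: 0.0446
finger_force: 30.0
```

Request:
jog_arm --motion '[[[0,1,0],[0,0,0],1],[[0,0,0],[0,0,0],1]]'

```text
clock: 9.12
position: [0.639, 0.1053, 0.0765]
orientation: [[-0.063, 0.998, -0.004], [0.998, 0.063, -0.0], [0.0, -0.004, -1.0]]
ft_force: [-8.4, -0.5, 4.5]
grip_width: 0.0449
finger_force: 30.0
```

Run:
```python
from h import *
injig()
```

```text
jig x,y,z -20.6 -70.1 76.5 F jig -8.4 0.0 4.5 w 0.0449 gf 29.998871684074402
```

Request:
jog_arm --motion '[[[0,-2,-0.3],[0,0,0],1],[[8,0,0],[0,0,0],1],[[9,0,0],[0,0,0],1],[[8,0,0],[0,0,0],1],[[0,0,0],[0,0,0],1]]'

```text
clock: 9.53
position: [0.6371, 0.133, 0.077]
orientation: [[-0.066, 0.998, -0.0], [0.998, 0.066, 0.001], [0.001, -0.0, -1.0]]
ft_force: [-1.3, 0.8, -0.8]
grip_width: 0.0448
finger_force: 30.0
```

Request:
jog_arm --motion '[[[1.5,0,0],[0,0,0],1],[[1.5,0,0],[0,0,0],1],[[0,0,0],[0,0,0],1]]'

```text
clock: 9.78
position: [0.6371, 0.1334, 0.0771]
orientation: [[-0.063, 0.998, -0.0], [0.998, 0.063, -0.0], [-0.0, -0.0, -1.0]]
ft_force: [-0.9, -0.7, -1.9]
grip_width: 0.0447
finger_force: 30.0
```

Request:
jog_arm --motion '[[[1.5,0,0],[0,0,0],1],[[0,0,0],[0,0,0],1]]'

```text
clock: 9.95
position: [0.6371, 0.1334, 0.0772]
orientation: [[-0.062, 0.998, -0.0], [0.998, 0.062, -0.001], [-0.001, -0.0, -1.0]]
ft_force: [-2.4, -4.3, -1.4]
grip_width: 0.0449
finger_force: 30.0
```

Run:
```python
from h import *
injig()
```

```text
jig x,y,z -20.7 -41.9 77.2 F jig -2.7 -4.1 -1.4 w 0.0449 gf 30.000480115413666
```

Request:
jog_arm --motion '[[[1,0,1],[0,0,0],1],[[0,0,0],[0,0,0],1],[[0,0,0],[0,0,0],1]]'

```text
clock: 10.2
position: [0.6371, 0.1335, 0.0766]
orientation: [[-0.062, 0.998, 0.0], [0.998, 0.062, -0.002], [-0.002, -0.0, -1.0]]
ft_force: [-3.4, -7.3, 1.7]
grip_width: 0.0449
finger_force: 30.0
```

Request:
jog_arm --motion '[[[-1.5,0,0],[0,0,0],-0.4],[[0,0,0],[0,0,0],-0.4],[[0,0,0],[0,0,0],-0.4],[[0,0,0],[0,0,0],-0.4]]'

```text
clock: 10.53
position: [0.6374, 0.1349, 0.0765]
orientation: [[-0.064, 0.998, 0.001], [0.998, 0.064, 0.001], [0.001, 0.001, -1.0]]
ft_force: [-0.6, -0.1, 0.4]
grip_width: 0.0628
finger_force: 0.0
```

Request:
jog_arm --motion '[[[-3,0,-25],[0,0,0],-0.4],[[-3,0,-40],[0,0,0],-0.4],[[-10,0,-40],[0,0,0],-0.5],[[0,0,0],[0,0,0],-0.5]]'

```text
clock: 10.87
position: [0.6427, 0.1166, 0.1896]
orientation: [[-0.061, 0.998, 0.012], [0.998, 0.061, 0.002], [0.001, 0.012, -1.0]]
ft_force: [1.6, -1.0, 1.2]
grip_width: 0.0685
finger_force: 0.0
```

Run:
```python
from h import *
injig()
# full block centre 451.5,129.4 yaw width axis 17.2
plan(451.5,129.4,110,17.2)
```

```text
jig x,y,z -16.2 -59.0 189.6 F jig 1.5 -1.1 1.2 w 0.0685 gf 0.0
from [642.7 116.6 189.6] yaw 3.52 turn 13.68 n 6
[[4.1, -31.8, 12.9], [0, 0, -0.0398]]
[[5.3, -31.6, 12.9], [0, 0, -0.0398]]
[[6.6, -31.4, 12.9], [0, 0, -0.0398]]
[[7.8, -31.1, 12.9], [0, 0, -0.0398]]
[[9.1, -30.8, 12.9], [0, 0, -0.0398]]
[[10.3, -30.4, 12.9], [0, 0, -0.0398]]
```

Run:
```python
from h import *
plan(466,82,140,17.2)
```

```text
from [642.7 116.6 189.6] yaw 3.52 turn 13.68 n 5
[[-4.7, -35.8, 9.5], [0, 0, -0.0478]]
[[-3.0, -36.0, 9.5], [0, 0, -0.0478]]
[[-1.3, -36.1, 9.5], [0, 0, -0.0478]]
[[0.4, -36.1, 9.5], [0, 0, -0.0478]]
[[2.1, -36.1, 9.5], [0, 0, -0.0478]]
```

Request:
jog_arm --motion '[[[-4.7,-36,9.5],[0,0,-0.0478],-0.5],[[-3,-36,9.5],[0,0,-0.0478],-0.5],[[-1.3,-36,9.5],[0,0,-0.0478],-0.5],[[0.4,-36,9.5],[0,0,-0.0478],-0.5],[[2,-36,9.5],[0,0,-0.0478],-0.5]]'

```text
clock: 11.28
position: [0.4595, 0.0832, 0.1334]
orientation: [[-0.301, 0.954, 0.001], [0.954, 0.301, 0.001], [0.0, 0.001, -1.0]]
ft_force: [1.2, -0.9, 0.1]
grip_width: 0.0687
finger_force: 0.0
```

Request:
jog_arm --motion '[[[0,0,0],[0,0,0],-0.5],[[0,0,0],[0,0,0],-0.5],[[0,0,0],[0,0,0],-0.5],[[0,0,0],[0,0,0],-0.5]]'

```text
clock: 11.62
position: [0.463, 0.0838, 0.1344]
orientation: [[-0.298, 0.955, 0.003], [0.955, 0.298, 0.001], [-0.0, 0.003, -1.0]]
ft_force: [-0.8, 0.8, 0.4]
grip_width: 0.0687
finger_force: 0.0
```

Run:
```python
from h import *
d=cap("wrist","w7");print(status.read_state()["position"],status.read_state()["orientation"].round(4).tolist())
for c in blobs(d,(8,60,145),(22,170,255),800):
    r=cv2.minAreaRect(c);print(np.round(r[0]),np.round(r[1]),rect(d,c,.042))
plan(451.5,129.4,16,17.2,step=35)
```

```text
[0.46294371 0.08372824 0.13428841] [[-0.2976, 0.9547, 0.0023], [0.9547, 0.2976, 0.0004], [-0.0003, 0.0024, -1.0]]
[402. 167.] [ 74. 156.] (568.8, 139.7, 128.7, 61.9, -86.5)
[264. 138.] [ 55. 143.] (451.1, 129.2, 118.3, 44.1, -73.0)
from [462.9  83.7 134.3] yaw 17.31 turn -0.11 n 4
[[11.8, 0.6, 29.6], [0, 0, 0.0005]]
[[11.8, 0.6, 29.6], [0, 0, 0.0005]]
[[11.8, 0.6, 29.6], [0, 0, 0.0005]]
[[11.8, 0.6, 29.6], [0, 0, 0.0005]]
```

Request:
jog_arm --motion '[[[16,0.8,28],[0,0,0.001],-0.5],[[16,0.7,29],[0,0,0.001],-0.5],[[15,0.6,30],[0,0,0],-0.5],[[0,0,30],[0,0,0],-0.5],[[0,0,0],[0,0,0],-0.5]]'

```text
clock: 12.08
position: [0.4473, 0.129, 0.0126]
orientation: [[-0.298, 0.955, -0.005], [0.955, 0.298, -0.002], [-0.001, -0.006, -1.0]]
ft_force: [-0.3, -0.0, -0.3]
grip_width: 0.0688
finger_force: 0.0
```

Request:
jog_arm --motion '[[[0,0,0],[0,0,0],1],[[0,0,0],[0,0,0],1],[[0,0,0],[0,0,0],1],[[0,0,0],[0,0,0],1],[[0,0,0],[0,0,0],1]]'

```text
clock: 12.5
position: [0.4508, 0.1289, 0.0183]
orientation: [[-0.295, 0.955, 0.004], [0.955, 0.295, 0.001], [0.0, 0.004, -1.0]]
ft_force: [0.3, -0.9, 8.6]
grip_width: 0.045
finger_force: 30.0
```

Request:
jog_arm --motion '[[[0,0,0],[0,0,0],1],[[0,0,0],[0,0,0],1]]'

```text
clock: 12.67
position: [0.4508, 0.1289, 0.0184]
orientation: [[-0.295, 0.955, 0.004], [0.955, 0.295, 0.001], [0.0, 0.004, -1.0]]
ft_force: [0.5, -0.9, 9.2]
grip_width: 0.0449
finger_force: 30.0
```

Request:
jog_arm --motion '[[[0,0,-20],[0,0,0],1],[[0,0,-40],[0,0,0],1],[[0,0,-40],[0,0,0],1],[[0,0,-5],[0,0,0],1]]'

```text
clock: 13.0
position: [0.4521, 0.1292, 0.1278]
orientation: [[-0.295, 0.956, 0.008], [0.956, 0.295, 0.004], [0.001, 0.009, -1.0]]
ft_force: [2.1, 0.0, -0.9]
grip_width: 0.0448
finger_force: 30.0
```

Run:
```python
from h import *
injig()
plan(*jig(-24,-128),125,3.6,step=35)
```

```text
jig x,y,z -205.5 -34.4 127.8 F jig 2.1 -0.1 -0.9 w 0.0448 gf 29.994085729122162
from [452.1 129.2 127.8] yaw 17.14 turn -13.54 n 6
[[-22.2, 25.8, 0.7], [0, 0, 0.0394]]
[[-21.2, 26.6, 0.7], [0, 0, 0.0394]]
[[-20.2, 27.4, 0.7], [0, 0, 0.0394]]
[[-19.1, 28.2, 0.7], [0, 0, 0.0394]]
[[-17.9, 28.9, 0.7], [0, 0, 0.0394]]
[[-16.8, 29.6, 0.7], [0, 0, 0.0394]]
```

Request:
jog_arm --motion '[[[-22.2,25.8,0],[0,0,0.0394],1],[[-21.2,26.6,0],[0,0,0.0394],1],[[-20.2,27.4,0],[0,0,0.0394],1],[[-19.1,28.2,0],[0,0,0.0394],1],[[-17.9,28.9,0],[0,0,0.0394],1]]'

```text
clock: 13.42
position: [0.6062, 0.0597, 0.1224]
orientation: [[-0.101, 0.995, 0.001], [0.995, 0.101, 0.001], [0.001, 0.001, -1.0]]
ft_force: [0.8, -0.4, -2.2]
grip_width: 0.0446
finger_force: 30.0
```

Request:
jog_arm --motion '[[[-16.8,29.6,0],[0,0,0.0394],1],[[0,0,0],[0,0,0],1],[[0,0,0],[0,0,0],1],[[0,0,0],[0,0,0],1],[[0,0,0],[0,0,0],1]]'

```text
clock: 13.83
position: [0.635, 0.0477, 0.1218]
orientation: [[-0.065, 0.998, -0.001], [0.998, 0.065, 0.001], [0.001, -0.001, -1.0]]
ft_force: [0.2, 0.5, -2.1]
grip_width: 0.0448
finger_force: 30.0
```

Run:
```python
from h import *
injig();d=cap("wrist","w8")
cv2.imwrite("pics/w8z.png",cv2.resize(d["pixels"][0:250,130:400],None,fx=2.4,fy=2.4,interpolation=cv2.INTER_CUBIC))
plan(*jig(-21.5,-124),79.5,3.6,step=20)
```

```text
jig x,y,z -28.2 -127.3 121.8 F jig 0.3 0.5 -2.1 w 0.0448 gf 29.99424308538437
from [635.   47.8 121.9] yaw 3.74 turn -0.14 n 3
[[1.0, 2.2, 14.1], [0, 0, 0.0008]]
[[1.0, 2.2, 14.1], [0, 0, 0.0008]]
[[1.0, 2.2, 14.1], [0, 0, 0.0008]]
```

View pics/w8z.png

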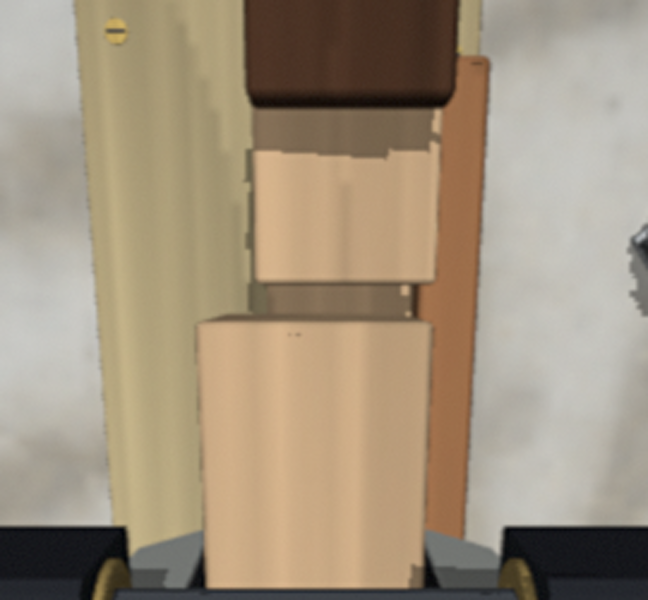

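The w8 crop shows the first half under the lip and at the fence, with its tail edge at zoom y = 282 (x 255–437). The held full block's front is at y = 322, so there's a clear gap. I'll lower it now.

Request:
jog_arm --motion '[[[0.5,2,14],[0,0,0],1],[[0.5,2,14],[0,0,0],1],[[0,2,14],[0,0,0],1],[[0,0,0],[0,0,0],1],[[0,0,0],[0,0,0],1]]'

```text
clock: 14.3
position: [0.641, 0.0483, 0.078]
orientation: [[-0.064, 0.998, -0.003], [0.998, 0.064, -0.001], [-0.0, -0.003, -1.0]]
ft_force: [0.1, 0.1, -1.4]
grip_width: 0.0446
finger_force: 30.0
```

Request:
jog_arm --motion '[[[0,0,2],[0,0,0],1],[[0,0,1],[0,0,0],1],[[0,0,0],[0,0,0],1]]'

```text
clock: 14.55
position: [0.642, 0.0482, 0.0768]
orientation: [[-0.064, 0.998, 0.0], [0.998, 0.064, 0.0], [0.0, 0.0, -1.0]]
ft_force: [0.5, -0.6, -1.1]
grip_width: 0.0446
finger_force: 30.0
```

Run:
```python
from h import *
injig()
```

```text
jig x,y,z -21.1 -127.2 76.8 F jig 0.4 -0.6 -1.1 w 0.0446 gf 29.99629318714142
```

Request:
jog_arm --motion '[[[0,0,1],[0,0,0],1],[[0,0,0],[0,0,0],1]]'

```text
clock: 14.72
position: [0.6421, 0.0483, 0.0759]
orientation: [[-0.064, 0.998, 0.0], [0.998, 0.064, 0.0], [0.0, 0.0, -1.0]]
ft_force: [-0.3, 0.2, -1.4]
grip_width: 0.0449
finger_force: 30.0
```

Request:
jog_arm --motion '[[[2.5,0,-0.3],[0,0,0],1],[[2.5,0,0],[0,0,0],1],[[0,0,0],[0,0,0],1]]'

```text
clock: 14.97
position: [0.6417, 0.0544, 0.0761]
orientation: [[-0.065, 0.998, 0.0], [0.998, 0.065, 0.001], [0.001, 0.0, -1.0]]
ft_force: [-0.0, 0.3, -1.9]
grip_width: 0.0453
finger_force: 30.0
```

Request:
jog_arm --motion '[[[1,0,0],[0,0,0],1],[[0,0,0],[0,0,0],1]]'

```text
clock: 15.13
position: [0.6416, 0.0546, 0.0761]
orientation: [[-0.064, 0.998, 0.0], [0.998, 0.064, 0.0], [0.0, 0.0, -1.0]]
ft_force: [-0.5, -0.6, -1.3]
grip_width: 0.0447
finger_force: 30.0
```

Request:
jog_arm --motion '[[[1,0,0],[0,0,0],1],[[0,0,0],[0,0,0],1]]'

```text
clock: 15.3
position: [0.6416, 0.0551, 0.076]
orientation: [[-0.064, 0.998, 0.0], [0.998, 0.064, -0.0], [-0.0, 0.0, -1.0]]
ft_force: [0.5, -0.5, -1.5]
grip_width: 0.045
finger_force: 30.0
```

Run:
```python
from h import *
injig()
```

```text
jig x,y,z -21.1 -120.3 76.0 F jig 0.5 -0.5 -1.5 w 0.045 gf 29.996418356895447
```

Request:
jog_arm --motion '[[[1,0,0],[0,0,0],1],[[0,0,0],[0,0,0],1]]'

```text
clock: 15.47
position: [0.6416, 0.0551, 0.0761]
orientation: [[-0.063, 0.998, 0.0], [0.998, 0.063, -0.001], [-0.001, 0.0, -1.0]]
ft_force: [0.2, -5.2, -0.7]
grip_width: 0.0449
finger_force: 30.0
```

Request:
jog_arm --motion '[[[1,0,0],[0,0,0],1],[[0,0,0],[0,0,0],1]]'

```text
clock: 15.63
position: [0.6416, 0.0551, 0.0761]
orientation: [[-0.062, 0.998, 0.0], [0.998, 0.062, -0.002], [-0.002, 0.0, -1.0]]
ft_force: [0.4, -7.0, -1.2]
grip_width: 0.0449
finger_force: 30.0
```

Run:
```python
from h import *
injig()
```

```text
jig x,y,z -21.1 -120.3 76.1 F jig -0.0 -7.0 -1.2 w 0.0449 gf 29.996972680091858
```

Request:
jog_arm --motion '[[[0,0,1],[0,0,0],1],[[0,0,0],[0,0,0],1],[[-1.5,0,0],[0,0,0],-0.4],[[0,0,0],[0,0,0],-0.4],[[0,0,0],[0,0,0],-0.4]]'

```text
clock: 16.05
position: [0.6417, 0.0565, 0.0751]
orientation: [[-0.064, 0.998, 0.0], [0.998, 0.064, 0.001], [0.001, 0.0, -1.0]]
ft_force: [0.3, 0.0, 0.5]
grip_width: 0.0598
finger_force: 0.0
```

Request:
jog_arm --motion '[[[0,0,0],[0,0,0],-0.4],[[0,0,-30],[0,0,0],-0.4],[[0,0,-40],[0,0,0],-0.4],[[0,0,-30],[0,0,0],-0.5],[[0,0,0],[0,0,0],-0.5]]'

```text
clock: 16.47
position: [0.6451, 0.056, 0.1818]
orientation: [[-0.064, 0.998, 0.01], [0.998, 0.064, 0.002], [0.001, 0.01, -1.0]]
ft_force: [0.6, -0.4, 0.9]
grip_width: 0.0684
finger_force: 0.0
```

Run:
```python
from h import *
injig()
plan(474,-355,135,-13.5)
```

```text
jig x,y,z -17.5 -119.6 181.8 F jig 0.6 -0.4 0.9 w 0.0684 gf 0.0
from [645.1  56.  181.8] yaw 3.67 turn -17.17 n 12
[[-33.3, -16.5, 3.7], [0, 0, 0.025]]
[[-33.7, -15.6, 3.7], [0, 0, 0.025]]
[[-34.1, -14.8, 3.7], [0, 0, 0.025]]
[[-34.4, -13.9, 3.7], [0, 0, 0.025]]
[[-34.7, -13.1, 3.7], [0, 0, 0.025]]
[[-35.1, -12.2, 3.7], [0, 0, 0.025]]
[[-35.4, -11.3, 3.7], [0, 0, 0.025]]
[[-35.6, -10.4, 3.7], [0, 0, 0.025]]
[[-35.9, -9.5, 3.7], [0, 0, 0.025]]
[[-36.1, -8.6, 3.7], [0, 0, 0.025]]
[[-36.3, -7.7, 3.7], [0, 0, 0.025]]
[[-36.5, -6.8, 3.7], [0, 0, 0.025]]
```

Request:
jog_arm --motion '[[[-33.3,-16.5,0],[0,0,0.025],-0.5],[[-33.7,-15.6,0],[0,0,0.025],-0.5],[[-34.1,-14.8,0],[0,0,0.025],-0.5],[[-34.4,-13.9,0],[0,0,0.025],-0.5],[[-34.7,-13.1,0],[0,0,0.025],-0.5]]'

```text
clock: 16.88
position: [0.5693, -0.1165, 0.1752]
orientation: [[0.061, 0.998, 0.001], [0.998, -0.061, 0.0], [0.0, 0.001, -1.0]]
ft_force: [1.0, -0.2, -0.6]
grip_width: 0.0689
finger_force: 0.0
```

Request:
jog_arm --motion '[[[-35,-12.2,3],[0,0,0.025],-0.5],[[-35.4,-11.3,3],[0,0,0.025],-0.5],[[-35.6,-10.4,3],[0,0,0.025],-0.5],[[-35.9,-9.5,7],[0,0,0.025],-0.5],[[-36,-8.6,8],[0,0,0.025],-0.5]]'

```text
clock: 17.3
position: [0.4983, -0.288, 0.1513]
orientation: [[0.185, 0.983, 0.002], [0.983, -0.185, -0.0], [0.0, 0.002, -1.0]]
ft_force: [1.3, 0.3, -0.3]
grip_width: 0.0688
finger_force: 0.0
```

Request:
jog_arm --motion '[[[-36.3,-7.7,10],[0,0,0.025],-0.5],[[-36.5,-6.8,10],[0,0,0.025],-0.5],[[0,0,0],[0,0,0],-0.5],[[0,0,0],[0,0,0],-0.5],[[0,0,0],[0,0,0],-0.5]]'

```text
clock: 17.72
position: [0.4704, -0.3546, 0.1309]
orientation: [[0.234, 0.972, 0.0], [0.972, -0.234, 0.001], [0.001, 0.0, -1.0]]
ft_force: [0.8, 0.4, 0.2]
grip_width: 0.0687
finger_force: 0.0
```

Run:
```python
from h import *
d=cap("wrist","w9");print(status.read_state()["position"])
for c in blobs(d,(8,60,130),(22,170,255),800):
    r=cv2.minAreaRect(c);R=rect(d,c,.042);print(np.round(r[0]),np.round(r[1]),R)
    if 50<R[2]<70: plan(R[0],R[1],17,R[4]-90,step=30)
```

```text
[ 0.47097383 -0.35387608  0.13100658]
[267. 148.] [54. 71.] (483.9, -315.5, 58.7, 44.5, 76.4)
from [ 471.  -353.9  131. ] yaw -13.41 turn -0.19 n 5
[[8.0, 0.7, 22.8], [0, 0, 0.0006]]
[[8.0, 0.7, 22.8], [0, 0, 0.0006]]
[[8.0, 0.7, 22.8], [0, 0, 0.0006]]
[[8.0, 0.7, 22.8], [0, 0, 0.0006]]
[[8.0, 0.7, 22.8], [0, 0, 0.0006]]
```

Request:
jog_arm --motion '[[[20,1.7,19],[0,0,0.002],-0.5],[[20,1.8,25],[0,0,0.001],-0.5],[[0,0,35],[0,0,0],-0.5],[[0,0,35],[0,0,0],-0.5],[[0,0,0],[0,0,0],-0.5]]'

```text
clock: 18.18
position: [0.4812, -0.3123, 0.012]
orientation: [[0.232, 0.973, -0.007], [0.973, -0.232, 0.005], [0.003, -0.008, -1.0]]
ft_force: [0.0, 1.2, -1.0]
grip_width: 0.0685
finger_force: 0.0
```

Request:
jog_arm --motion '[[[0,0,0],[0,0,0],1],[[0,0,0],[0,0,0],1],[[0,0,0],[0,0,0],1],[[0,0,0],[0,0,0],1],[[0,0,0],[0,0,0],1]]'

```text
clock: 18.6
position: [0.484, -0.3179, 0.019]
orientation: [[0.237, 0.972, 0.003], [0.972, -0.237, -0.001], [-0.0, 0.003, -1.0]]
ft_force: [-0.9, 1.1, 9.0]
grip_width: 0.045
finger_force: 30.0
```

Request:
jog_arm --motion '[[[0,0,0],[0,0,0],1],[[0,0,0],[0,0,0],1]]'

```text
clock: 18.77
position: [0.484, -0.3179, 0.019]
orientation: [[0.237, 0.972, 0.003], [0.972, -0.237, -0.001], [-0.0, 0.003, -1.0]]
ft_force: [-1.2, 0.6, 9.8]
grip_width: 0.0448
finger_force: 30.0
```

Request:
jog_arm --motion '[[[0,0,-20],[0,0,0],1],[[0,0,-40],[0,0,0],1],[[0,0,-40],[0,0,0],1],[[0,0,-30],[0,0,0],1],[[0,0,0],[0,0,0],1]]'

```text
clock: 19.18
position: [0.4855, -0.3198, 0.1542]
orientation: [[0.238, 0.971, 0.01], [0.971, -0.238, -0.005], [-0.002, 0.01, -1.0]]
ft_force: [-0.4, 0.3, -0.9]
grip_width: 0.0447
finger_force: 30.0
```

Run:
```python
from h import *
injig()
plan(*jig(-24,-219),150,3.6,step=38)
```

```text
jig x,y,z -200.4 -484.7 154.2 F jig -0.4 0.4 -0.9 w 0.0447 gf 29.995200634002686
from [ 485.5 -319.8  154.2] yaw -13.75 turn 17.35 n 9
[[34.0, 9.9, 0.5], [0, 0, -0.0336]]
[[33.7, 11.0, 0.5], [0, 0, -0.0336]]
[[33.3, 12.2, 0.5], [0, 0, -0.0336]]
[[32.9, 13.3, 0.5], [0, 0, -0.0336]]
[[32.4, 14.4, 0.5], [0, 0, -0.0336]]
[[31.9, 15.5, 0.5], [0, 0, -0.0336]]
[[31.3, 16.5, 0.5], [0, 0, -0.0336]]
[[30.8, 17.6, 0.5], [0, 0, -0.0336]]
[[30.2, 18.6, 0.5], [0, 0, -0.0336]]
```

Request:
jog_arm --motion '[[[34,9.9,0],[0,0,-0.0336],1],[[33.7,11,0],[0,0,-0.0336],1],[[33.3,12.2,0],[0,0,-0.0336],1],[[32.9,13.3,0],[0,0,-0.0336],1],[[32.4,14.4,0],[0,0,-0.0336],1]]'

```text
clock: 19.6
position: [0.5718, -0.1621, 0.1478]
orientation: [[0.07, 0.998, 0.001], [0.998, -0.07, 0.0], [0.0, 0.001, -1.0]]
ft_force: [1.5, -0.6, -0.9]
grip_width: 0.0447
finger_force: 30.0
```

Request:
jog_arm --motion '[[[31.9,15.5,0],[0,0,-0.0336],1],[[31.3,16.5,0],[0,0,-0.0336],1],[[30.8,17.6,0],[0,0,-0.0336],1],[[30.2,18.6,0],[0,0,-0.0336],1],[[0,0,0],[0,0,0],1]]'

```text
clock: 20.02
position: [0.6452, -0.031, 0.147]
orientation: [[-0.075, 0.997, 0.002], [0.997, 0.075, 0.005], [0.005, 0.003, -1.0]]
ft_force: [-0.0, 2.8, -2.2]
grip_width: 0.0447
finger_force: 30.0
```

Request:
jog_arm --motion '[[[0,0,10],[0,0,0],1],[[0,0,10],[0,0,0],1],[[0,0,0],[0,0,0],1],[[0,0,0],[0,0,0],1]]'

```text
clock: 20.35
position: [0.6407, -0.0423, 0.1262]
orientation: [[-0.061, 0.998, -0.002], [0.998, 0.061, -0.001], [-0.0, -0.002, -1.0]]
ft_force: [0.3, 0.7, 0.0]
grip_width: 0.0449
finger_force: 30.0
```

Run:
```python
from h import *
injig();d=cap("wrist","w10")
c=[c for c in blobs(d,(8,60,145),(22,130,255),800)]
for k in c: print(cv2.boundingRect(k),cv2.contourArea(k),rect(d,k,.099))
plan(*jig(-21,-215.5),80,3.6,step=20)
```

```text
jig x,y,z -28.1 -217.5 126.2 F jig 0.4 0.7 0.0 w 0.0449 gf 29.995020925998688
(163, 0, 151, 245) 30071.5 (624.2, 13.8, 146.4, 85.2, -86.3)
from [641.2 -42.3 126.8] yaw 3.49 turn 0.11 n 3
[[0.7, 2.2, 15.6], [0, 0, -0.0006]]
[[0.7, 2.2, 15.6], [0, 0, -0.0006]]
[[0.7, 2.2, 15.6], [0, 0, -0.0006]]
```

Request:
jog_arm --motion '[[[-1,2.2,15],[0,0,0],1],[[-1,2.2,15],[0,0,0],1],[[0,2.2,15.5],[0,0,0],1],[[0,0,0],[0,0,0],1],[[0,0,0],[0,0,0],1]]'

```text
clock: 20.82
position: [0.6483, -0.043, 0.0814]
orientation: [[-0.062, 0.998, -0.001], [0.998, 0.062, -0.0], [-0.0, -0.001, -1.0]]
ft_force: [-0.3, -1.1, -1.0]
grip_width: 0.0446
finger_force: 30.0
```

Request:
jog_arm --motion '[[[0,0,2],[0,0,0],1],[[0,0,1],[0,0,0],1],[[0,0,0],[0,0,0],1]]'

```text
clock: 21.07
position: [0.6486, -0.0428, 0.0792]
orientation: [[-0.063, 0.998, 0.0], [0.998, 0.063, -0.0], [-0.0, 0.0, -1.0]]
ft_force: [-2.9, -0.7, 1.1]
grip_width: 0.0449
finger_force: 30.0
```

Run:
```python
from h import *
injig();d=cap("wrist","w11");cv2.imwrite("pics/w11z.png",cv2.resize(d["pixels"][0:250,130:400],None,fx=2.4,fy=2.4,interpolation=cv2.INTER_CUBIC))
```

```text
jig x,y,z -20.3 -218.5 79.2 F jig -3.0 -0.5 1.1 w 0.0449 gf 29.99656319618225
```

View pics/w11z.png

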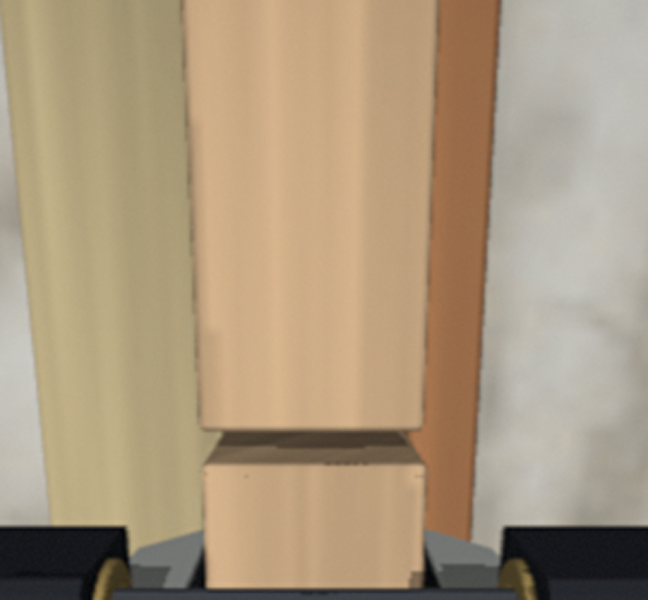

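The held half is in line, with its front edge at zoom y = 463 and the full block's tail at 430, so there's a gap of a few mm. It is touching the fence lightly. I'll lower it and slide it home.

Request:
jog_arm --motion '[[[0,-0.7,2],[0,0,0],1],[[0,0,1],[0,0,0],1],[[0,0,0],[0,0,0],1]]'

```text
clock: 21.37
position: [0.6485, -0.0422, 0.0761]
orientation: [[-0.063, 0.998, 0.001], [0.998, 0.063, 0.0], [0.0, 0.001, -1.0]]
ft_force: [-2.8, -1.1, 4.5]
grip_width: 0.0444
finger_force: 30.0
```

Request:
jog_arm --motion '[[[2,0,0],[0,0,0],1],[[2,0,0],[0,0,0],1],[[0,0,0],[0,0,0],1]]'

```text
clock: 21.62
position: [0.6483, -0.0393, 0.0761]
orientation: [[-0.063, 0.998, 0.001], [0.998, 0.063, -0.001], [-0.001, 0.001, -1.0]]
ft_force: [-2.7, -4.5, 4.5]
grip_width: 0.0446
finger_force: 30.0
```

Request:
jog_arm --motion '[[[1,0,0],[0,0,0],1],[[0,0,0],[0,0,0],1],[[0,0,0],[0,0,0],1]]'

```text
clock: 21.87
position: [0.6482, -0.0386, 0.0761]
orientation: [[-0.062, 0.998, 0.001], [0.998, 0.062, -0.001], [-0.001, 0.001, -1.0]]
ft_force: [-3.1, -5.3, 4.9]
grip_width: 0.0445
finger_force: 30.0
```

Run:
```python
from h import *
injig()
```

```text
jig x,y,z -20.4 -214.2 76.1 F jig -3.4 -5.0 4.9 w 0.0445 gf 29.998457729816437
```

Request:
jog_arm --motion '[[[1,-0.3,-0.5],[0,0,0],1],[[0,0,0],[0,0,0],1]]'

```text
clock: 22.03
position: [0.648, -0.037, 0.0762]
orientation: [[-0.063, 0.998, 0.001], [0.998, 0.063, -0.001], [-0.001, 0.001, -1.0]]
ft_force: [-0.2, -4.9, 1.4]
grip_width: 0.0447
finger_force: 30.0
```

Request:
jog_arm --motion '[[[1,0,0],[0,0,0],1],[[0,0,0],[0,0,0],1]]'

```text
clock: 22.2
position: [0.648, -0.037, 0.0762]
orientation: [[-0.062, 0.998, 0.002], [0.998, 0.062, -0.002], [-0.002, 0.001, -1.0]]
ft_force: [0.7, -7.8, 0.4]
grip_width: 0.0447
finger_force: 30.0
```

Request:
jog_arm --motion '[[[1,0,0],[0,0,0],1],[[0,0,0],[0,0,0],1]]'

```text
clock: 22.37
position: [0.648, -0.037, 0.0763]
orientation: [[-0.062, 0.998, 0.002], [0.998, 0.062, -0.003], [-0.003, 0.002, -1.0]]
ft_force: [0.7, -9.3, 0.2]
grip_width: 0.0446
finger_force: 30.0
```

Run:
```python
from h import *
injig()
```

```text
jig x,y,z -20.5 -212.7 76.3 F jig 0.2 -9.3 0.2 w 0.0446 gf 29.995287358760834
```

Request:
jog_arm --motion '[[[0,0,0.7],[0,0,0],1],[[-2.5,0,0],[0,0,0],-0.4],[[0,0,0],[0,0,0],-0.4],[[0,0,0],[0,0,0],-0.4],[[0,0,0],[0,0,0],-0.4]]'

```text
clock: 22.78
position: [0.6475, -0.0357, 0.0751]
orientation: [[-0.064, 0.998, -0.0], [0.998, 0.064, 0.001], [0.001, 0.0, -1.0]]
ft_force: [0.4, 0.4, -0.3]
grip_width: 0.0632
finger_force: 0.0
```

Request:
jog_arm --motion '[[[0,0,-30],[0,0,0],-0.4],[[0,0,-40],[0,0,0],-0.4],[[0,0,-30],[0,0,0],-0.4],[[0,0,0],[0,0,0],-0.4],[[0,0,0],[0,0,0],-0.4]]'

```text
clock: 23.2
position: [0.6487, -0.0363, 0.1774]
orientation: [[-0.064, 0.998, 0.004], [0.998, 0.064, 0.001], [0.001, 0.004, -1.0]]
ft_force: [-1.0, -0.8, -1.0]
grip_width: 0.0643
finger_force: 0.0
```

Run:
```python
from h import *
injig()
plan(461,-211,160,19)
```

```text
jig x,y,z -19.8 -211.9 177.4 F jig -1.0 -0.7 -1.0 w 0.0643 gf 0.0
from [648.7 -36.3 177.4] yaw 3.67 turn 15.33 n 7
[[-23.2, -28.4, 2.4], [0, 0, -0.0382]]
[[-22.1, -29.2, 2.4], [0, 0, -0.0382]]
[[-21.0, -30.1, 2.4], [0, 0, -0.0382]]
[[-19.8, -30.8, 2.4], [0, 0, -0.0382]]
[[-18.6, -31.6, 2.4], [0, 0, -0.0382]]
[[-17.4, -32.3, 2.4], [0, 0, -0.0382]]
[[-16.1, -32.9, 2.4], [0, 0, -0.0382]]
```

Request:
jog_arm --motion '[[[-23.2,-28.4,0],[0,0,-0.0382],-0.4],[[-22,-29.2,0],[0,0,-0.0382],-0.4],[[-21,-30,0],[0,0,-0.0382],-0.4],[[-19.8,-30.8,4],[0,0,-0.0382],-0.4],[[-18.6,-31.6,4],[0,0,-0.0382],-0.4]]'

```text
clock: 23.62
position: [0.5113, -0.1616, 0.1661]
orientation: [[-0.254, 0.967, -0.002], [0.967, 0.254, 0.001], [0.001, -0.001, -1.0]]
ft_force: [-0.2, -1.0, -0.6]
grip_width: 0.0643
finger_force: 0.0
```

Request:
jog_arm --motion '[[[-17.4,-32.3,4],[0,0,-0.0382],-0.4],[[-16,-33,4],[0,0,-0.0382],-0.4],[[0,0,0],[0,0,0],-0.4],[[0,0,0],[0,0,0],-0.4],[[0,0,0],[0,0,0],-0.4]]'

```text
clock: 24.03
position: [0.4594, -0.2105, 0.1587]
orientation: [[-0.325, 0.946, -0.001], [0.946, 0.325, 0.001], [0.001, -0.0, -1.0]]
ft_force: [0.4, -0.7, -0.1]
grip_width: 0.064
finger_force: 0.0
```

Run:
```python
from h import *
d=cap("wrist","w12");print(status.read_state()["position"])
hs=cv2.cvtColor(d["pixels"],cv2.COLOR_BGR2HSV)
print(hs[[100,120,140,160,180,200],[262]*6].tolist())
for c in blobs(d,(3,80,30),(20,220,100),1500):
    r=cv2.minAreaRect(c);R=rect(d,c,.036);print(cv2.boundingRect(c),cv2.contourArea(c),R)
cv2.imwrite("pics/w12z.png",cv2.resize(d["pixels"][0:250,130:400],None,fx=2.4,fy=2.4,interpolation=cv2.INTER_CUBIC))
```

```text
[ 0.45996888 -0.21012134  0.15877727]
[[11, 126, 79], [11, 128, 80], [11, 131, 80], [11, 124, 78], [12, 131, 78], [21, 20, 182]]
(461, 140, 51, 62) 1839.0 (659.1, -121.0, 58.2, 40.2, -84.5)
(374, 81, 57, 108) 1984.0 (565.1, -119.3, 102.2, 18.6, -86.4)
(246, 20, 39, 168) 4825.0 (438.3, -138.2, 146.3, 36.1, -71.1)
(478, 14, 34, 94) 1575.5 (617.2, -38.1, 77.6, 29.1, -59.3)
```

View pics/w12z.png

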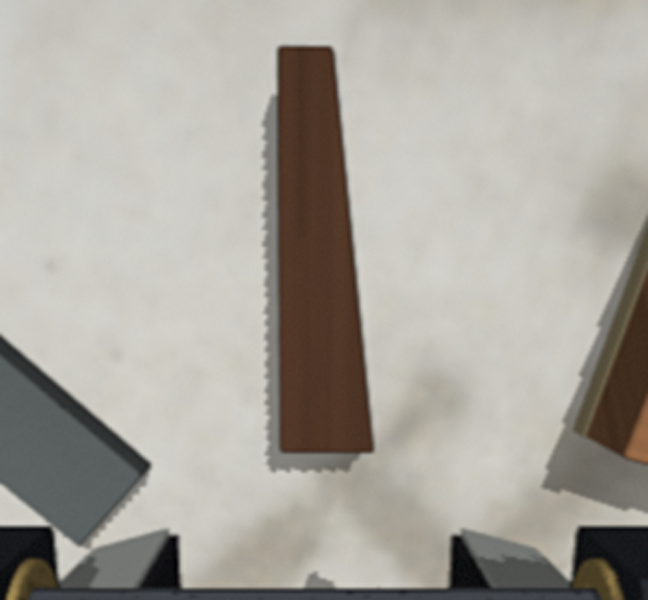

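The w12 crop shows the wedge clearly. The straight face is at the left (278–281), the slanted one at the right (331→372), thin end at y = 47 and thick end at y = 451. The whetstone at the lower left is clear of the fingers.

Run:
```python
from h import *
d=dict(np.load("w12.npz"));e=dict(np.load("t1.npz"))
P=[(278,47),(281,451),(372.5,451),(332,47)]
uv=[(130+u/2.4,v/2.4) for u,v in P]
X=ray(d,uv,.036)*1000;print(X[:,:2].round(1).tolist())
x=X[0]-X[1];L=np.linalg.norm(x[:2]);phi=np.degrees(np.arctan2(x[1],x[0]));print("len",L,"phi",phi,"thick w",np.linalg.norm(X[1]-X[2]),"thin",np.linalg.norm(X[0]-X[3]))
u=x[:2]/L;v=np.array([-u[1],u[0]])
o=(X[0]+X[1])[:2]/2-15*v;print("origin",o)
g=o-50*u-3*v;print("grasp",g)
plan(*g,9,phi+3.56-90,step=35)
```

```text
[[398.1, -74.4], [445.2, -214.1], [480.5, -202.0], [416.3, -68.1]]
len 147.49780748752158 phi 108.63816207036564 thick w 37.26792518180407 thin 19.21036053865252
origin [ 435.88889661 -139.44429759]
grasp [ 454.71108904 -185.86331387]
from [ 460.  -210.1  158.8] yaw 19.02 turn 3.18 n 5
[[4.9, 0.6, 30.0], [0, 0, -0.0111]]
[[4.9, 0.6, 30.0], [0, 0, -0.0111]]
[[4.9, 0.7, 30.0], [0, 0, -0.0111]]
[[4.9, 0.8, 30.0], [0, 0, -0.0111]]
[[4.9, 0.8, 30.0], [0, 0, -0.0111]]
```

Request:
jog_arm --motion '[[[8,0.6,25],[0,0,-0.0111],-0.4],[[8,0.6,25],[0,0,-0.0111],-0.4],[[8.5,0.7,30],[0,0,-0.0111],-0.4],[[0,0.8,35],[0,0,-0.0111],-0.4],[[0,0.8,34],[0,0,-0.0111],-0.4]]'

```text
clock: 24.5
position: [0.4557, -0.1848, 0.0088]
orientation: [[-0.38, 0.925, 0.001], [0.925, 0.38, 0.001], [0.0, 0.001, -1.0]]
ft_force: [0.6, 0.2, -0.2]
grip_width: 0.0644
finger_force: 0.0
```

Request:
jog_arm --motion '[[[0,0,0],[0,0,0],-0.4],[[0,0,0],[0,0,0],1],[[0,0,0],[0,0,0],1],[[0,0,0],[0,0,0],1],[[0,0,0],[0,0,0],1]]'

```text
clock: 24.92
position: [0.4559, -0.1873, 0.0121]
orientation: [[-0.377, 0.926, 0.003], [0.926, 0.377, -0.001], [-0.002, 0.003, -1.0]]
ft_force: [1.2, 0.2, 1.0]
grip_width: 0.0424
finger_force: 0.0
```

Request:
jog_arm --motion '[[[0,0,0],[0,0,0],1],[[0,0,0],[0,0,0],1],[[0,0,0],[0,0,0],1],[[0,0,0],[0,0,0],1]]'

```text
clock: 25.25
position: [0.4556, -0.1873, 0.0119]
orientation: [[-0.377, 0.926, 0.003], [0.926, 0.377, -0.0], [-0.001, 0.003, -1.0]]
ft_force: [-0.6, 0.6, 9.7]
grip_width: 0.0365
finger_force: 30.0
```

Run:
```python
from h import *
injig();s=status.read_state();print(s["position"],s["orientation"].round(3).tolist())
```

```text
jig x,y,z -221.9 -350.5 11.9 F jig -0.6 0.6 9.7 w 0.0365 gf 29.99104672943922
[ 0.4556129  -0.18727125  0.01188096] [[-0.377, 0.926, 0.003], [0.926, 0.377, -0.0], [-0.001, 0.003, -1.0]]
```

```bash
sed -i 's/def plan(x,y,z,yaw,step=40,dec=1):/def plan(x,y,z,yaw,step=40,dec=1,turn=None):/; s/da=(yaw-a0+90)%180-90$/da=(yaw-a0+90)%180-90\n    if turn is not None: da=turn/' h.py
python3 - <<'E'
from h import *
from station import status
t=jig(-132,-260.5);print(t)
s=status.read_state();s=dict(s);s["position"]=s["position"]+np.array([0,0,.135]);status.read_state=lambda:s
plan(*t,145,0,turn=-105.05)
E
```

```text
[539.71740218 -91.77431133]Traceback (most recent call last):
  File "<stdin>", line 5, in <module>
  File "h.py", line 42, in plan
    print("from",p.round(1),"yaw",a0.round(2),"turn",da.round(2),"n",n)
                                                     ^^^^^^^^
AttributeError: 'float' object has no attribute 'round'
```

Request:
jog_arm --motion '[[[0,0,-15],[0,0,0],1],[[0,0,-40],[0,0,0],1],[[0,0,-40],[0,0,0],1],[[0,0,-40],[0,0,0],1],[[0,0,0],[0,0,0],1]]'

```text
clock: 25.67
position: [0.458, -0.1888, 0.1526]
orientation: [[-0.376, 0.927, 0.011], [0.927, 0.376, -0.002], [-0.006, 0.009, -1.0]]
ft_force: [1.3, -0.2, -1.2]
grip_width: 0.0369
finger_force: 29.9
```

```bash
sed -i 's/da.round(2)/round(da,2)/' h.py
python3 - <<'E'
from h import *
plan(*jig(-132,-260.5),145,0,turn=-105.0)
E
```

```text
from [ 458.  -188.8  152.6] yaw 22.07 turn -105.0 n 15
[[4.0, 7.5, 0.6], [0, 0, 0.1222]]
[[4.8, 6.9, 0.6], [0, 0, 0.1222]]
[[5.6, 6.3, 0.6], [0, 0, 0.1222]]
[[6.4, 5.6, 0.6], [0, 0, 0.1222]]
[[7.0, 4.7, 0.6], [0, 0, 0.1222]]
[[7.5, 3.9, 0.6], [0, 0, 0.1222]]
[[7.9, 2.9, 0.6], [0, 0, 0.1222]]
[[8.2, 1.9, 0.6], [0, 0, 0.1222]]
[[8.4, 0.9, 0.6], [0, 0, 0.1222]]
[[8.5, -0.1, 0.6], [0, 0, 0.1222]]
[[8.4, -1.2, 0.6], [0, 0, 0.1222]]
[[8.2, -2.2, 0.6], [0, 0, 0.1222]]
[[7.8, -3.1, 0.6], [0, 0, 0.1222]]
[[7.4, -4.1, 0.6], [0, 0, 0.1222]]
[[6.9, -5.0, 0.6], [0, 0, 0.1222]]
```

Request:
jog_arm --motion '[[[4,7.5,0],[0,0,0.1222],1],[[4.8,6.9,0],[0,0,0.1222],1],[[5.6,6.3,0],[0,0,0.1222],1],[[6.4,5.6,0],[0,0,0.1222],1],[[7,4.7,0],[0,0,0.1222],1]]'

```text
clock: 26.08
position: [0.4817, -0.1542, 0.146]
orientation: [[0.229, 0.973, 0.001], [0.973, -0.229, 0.0], [0.001, 0.001, -1.0]]
ft_force: [0.2, 0.2, -1.6]
grip_width: 0.0367
finger_force: 29.9
```

Request:
jog_arm --motion '[[[7.5,3.9,0],[0,0,0.1222],1],[[7.9,2.9,0],[0,0,0.1222],1],[[8.2,1.9,0],[0,0,0.1222],1],[[8.4,0.9,0],[0,0,0.1222],1],[[8.5,-0.1,0],[0,0,0.1222],1]]'

```text
clock: 26.5
position: [0.5089, -0.1218, 0.1459]
orientation: [[0.746, 0.666, 0.001], [0.666, -0.746, 0.001], [0.001, 0.0, -1.0]]
ft_force: [1.0, -0.2, -2.6]
grip_width: 0.0367
finger_force: 29.9
```

Request:
jog_arm --motion '[[[8.4,-1.2,0],[0,0,0.1222],1],[[8.2,-2.2,0],[0,0,0.1222],1],[[7.8,-3.1,0],[0,0,0.1222],1],[[7.4,-4.1,0],[0,0,0.1222],1],[[6.9,-5,0],[0,0,0.1222],1]]'

```text
clock: 26.92
position: [0.5361, -0.0892, 0.1459]
orientation: [[0.993, 0.118, 0.001], [0.118, -0.993, 0.001], [0.001, -0.001, -1.0]]
ft_force: [0.5, -0.0, -1.6]
grip_width: 0.0368
finger_force: 29.9
```

Request:
jog_arm --motion '[[[0,0,0],[0,0,0],1],[[0,0,0],[0,0,0],1],[[0,0,0],[0,0,0],1],[[0,0,0],[0,0,0],1]]'

```text
clock: 27.25
position: [0.5355, -0.0904, 0.1456]
orientation: [[0.992, 0.126, 0.0], [0.126, -0.992, 0.0], [0.0, -0.0, -1.0]]
ft_force: [0.2, -0.0, -0.8]
grip_width: 0.0368
finger_force: 29.9
```

Run:
```python
from h import *
injig();s=status.read_state();print(s["orientation"].round(3).tolist(),s["joint_pos"].round(2))
d=cap("wrist","w13");cv2.imwrite("pics/w13z.png",cv2.resize(d["pixels"][0:250,100:430],None,fx=2.4,fy=2.4,interpolation=cv2.INTER_CUBIC))
```

```text
jig x,y,z -136.1 -258.9 145.6 F jig 0.2 -0.0 -0.8 w 0.0368 gf 29.940361845356165
[[0.992, 0.126, 0.0], [0.126, -0.992, 0.0], [0.0, -0.0, -1.0]] [-0.55  0.5   0.87  1.92 -0.47  0.94 -0.89]
```

View pics/w13z.png

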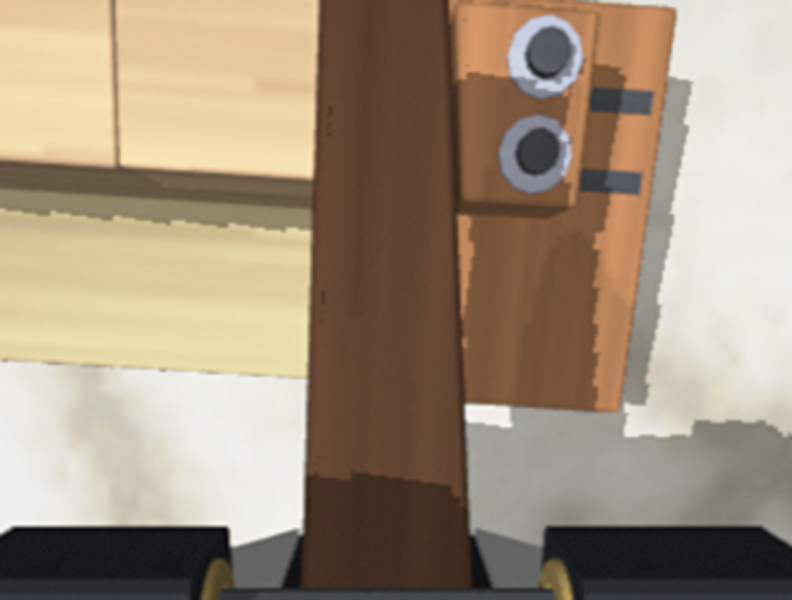

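The w13 crop shows the wedge held over the gap, with its left (straight) edge at about x = 319→308 and its right edge at about 452→465. The wedge stop with its two bolts is at (455–600, 5–210), and the full–half joint at x = 115 is tight.

Run:
```python
from h import *
d=dict(np.load("w13.npz"))
def J(u,v,z):
    w=(ray(d,(100+u/2.4,v/2.4),z)[0]*1000)[:2]-C;return np.array([w@JX,w@JY])
a,b=J(319.5,60,.1696),J(308,400,.1696);print("straight",a.round(1),b.round(1),"ang deg",np.degrees(np.arctan2(*(a-b)[::-1])).round(2))
a,b=J(452,60,.1696),J(464,400,.1696);print("slant",a.round(1),b.round(1),np.degrees(np.arctan2(*(a-b)[::-1])).round(2))
print("stop face top near/far corners",J(461,203,.093),J(452,5,.093))
print("full/half joint",J(116,165,.099),J(112,0,.099))
injig();plan(*jig(-132,-260.7),73,-82.9,step=20)
```

```text
straight [ -34.4 -241.4] [ -92.9 -241.5] ang deg 0.08
slant [ -33.  -263.9] [ -91.1 -271.2] 7.13
stop face top near/far corners [ -47.15558972 -274.64532782] [   1.63563688 -267.93700505]
full/half joint [ -44.00385731 -180.58454452] [  -4.71220489 -180.8338504 ]
jig x,y,z -136.1 -258.9 145.6 F jig 0.4 -0.4 -2.9 w 0.0368 gf 29.940321279032105
from [535.5 -90.4 145.6] yaw -82.82 turn -0.08 n 4
[[1.0, 0.5, 18.1], [0, 0, 0.0003]]
[[1.0, 0.5, 18.1], [0, 0, 0.0003]]
[[1.0, 0.5, 18.1], [0, 0, 0.0003]]
[[1.0, 0.5, 18.1], [0, 0, 0.0003]]
```

Request:
jog_arm --motion '[[[0.5,0.5,18],[0,0,0],1],[[0.5,0.5,18],[0,0,0],1],[[0.5,0.5,18],[0,0,0],1],[[0,0,17],[0,0,0],1],[[0,0,0],[0,0,0],1]]'

```text
clock: 27.72
position: [0.5357, -0.091, 0.0719]
orientation: [[0.992, 0.124, -0.004], [0.124, -0.992, 0.001], [-0.004, -0.001, -1.0]]
ft_force: [-0.8, 0.5, -1.8]
grip_width: 0.0367
finger_force: 29.9
```

Request:
jog_arm --motion '[[[0,0,0],[0,0,0],1],[[0,0,2],[0,0,0],1],[[0,0,0],[0,0,0],1]]'

```text
clock: 27.97
position: [0.5382, -0.0915, 0.0732]
orientation: [[0.992, 0.124, 0.001], [0.124, -0.992, 0.0], [0.001, 0.0, -1.0]]
ft_force: [-0.7, -0.4, -1.7]
grip_width: 0.0368
finger_force: 29.9
```

Run:
```python
from h import *
injig()
```

```text
jig x,y,z -133.5 -260.1 73.2 F jig -0.7 -0.3 -1.7 w 0.0368 gf 29.940396225797485
```

Request:
jog_arm --motion '[[[0,0,2],[0,0,0],1],[[0,0,0],[0,0,0],1],[[0,0,0],[0,0,0],1]]'

```text
clock: 28.22
position: [0.5378, -0.0911, 0.0706]
orientation: [[0.992, 0.124, 0.001], [0.124, -0.992, 0.0], [0.001, -0.0, -1.0]]
ft_force: [-0.0, 0.6, -1.0]
grip_width: 0.0367
finger_force: 29.9
```

Request:
jog_arm --motion '[[[0,0,1],[0,0,0],1],[[0,0,0],[0,0,0],1],[[0,0,0],[0,0,0],1]]'

```text
clock: 28.47
position: [0.5377, -0.0911, 0.0694]
orientation: [[0.992, 0.124, 0.0], [0.124, -0.992, 0.0], [0.0, -0.0, -1.0]]
ft_force: [-0.2, 1.0, -0.9]
grip_width: 0.0369
finger_force: 29.9
```

Request:
jog_arm --motion '[[[0,0,1],[0,0,0],1],[[0,0,0],[0,0,0],1],[[0,0,0],[0,0,0],1]]'

```text
clock: 28.72
position: [0.5376, -0.0912, 0.0686]
orientation: [[0.992, 0.124, 0.0], [0.124, -0.992, 0.0], [0.0, -0.0, -1.0]]
ft_force: [-2.0, 0.6, 5.3]
grip_width: 0.0371
finger_force: 29.9
```

Request:
jog_arm --motion '[[[0,0,-0.8],[0,0,0],1],[[8,0.5,0],[0,0,0],1],[[8,0.5,0],[0,0,0],1],[[8,0.5,0],[0,0,0],1],[[0,0,0],[0,0,0],1]]'

```text
clock: 29.13
position: [0.5641, -0.0894, 0.0691]
orientation: [[0.992, 0.125, 0.002], [0.125, -0.992, -0.001], [0.002, 0.001, -1.0]]
ft_force: [1.2, 0.7, -2.4]
grip_width: 0.0366
finger_force: 29.9
```

Request:
jog_arm --motion '[[[4,0.25,0],[0,0,0],1],[[4,0.25,0],[0,0,0],1],[[0,0,0],[0,0,0],1]]'

```text
clock: 29.38
position: [0.5704, -0.0892, 0.0691]
orientation: [[0.992, 0.124, 0.001], [0.124, -0.992, -0.0], [0.001, 0.0, -1.0]]
ft_force: [1.1, 0.4, 0.1]
grip_width: 0.0368
finger_force: 29.9
```

Request:
jog_arm --motion '[[[4,0.25,0],[0,0,0],1],[[4,0.25,0],[0,0,0],1],[[0,0,0],[0,0,0],1]]'

```text
clock: 29.63
position: [0.5787, -0.0885, 0.0691]
orientation: [[0.992, 0.124, 0.001], [0.124, -0.992, -0.0], [0.001, 0.0, -1.0]]
ft_force: [-0.1, 0.6, -1.3]
grip_width: 0.0368
finger_force: 29.9
```

Run:
```python
from h import *
injig()
```

```text
jig x,y,z -92.9 -259.7 69.1 F jig -0.1 0.6 -1.3 w 0.0368 gf 29.94829048081101
```

Request:
jog_arm --motion '[[[4,0.25,0],[0,0,0],1],[[4,0.25,0],[0,0,0],1],[[0,0,0],[0,0,0],1]]'

```text
clock: 29.88
position: [0.5867, -0.088, 0.0692]
orientation: [[0.992, 0.124, 0.001], [0.124, -0.992, -0.0], [0.001, 0.0, -1.0]]
ft_force: [0.2, 1.2, -1.1]
grip_width: 0.0366
finger_force: 29.9
```

Request:
jog_arm --motion '[[[4,0.25,0],[0,0,0],1],[[0,0,0],[0,0,0],1]]'

```text
clock: 30.05
position: [0.5904, -0.0878, 0.0691]
orientation: [[0.992, 0.124, 0.001], [0.124, -0.992, -0.0], [0.001, 0.0, -1.0]]
ft_force: [1.2, 0.1, -2.1]
grip_width: 0.0367
finger_force: 29.9
```

Request:
jog_arm --motion '[[[4,0.25,0],[0,0,0],1],[[0,0,0],[0,0,0],1]]'

```text
clock: 30.22
position: [0.5943, -0.0876, 0.0692]
orientation: [[0.992, 0.124, 0.001], [0.124, -0.992, -0.0], [0.001, 0.0, -1.0]]
ft_force: [0.0, -0.8, -0.7]
grip_width: 0.0372
finger_force: 29.9
```

Run:
```python
from h import *
injig()
```

```text
jig x,y,z -77.2 -259.8 69.2 F jig -0.0 -0.8 -0.7 w 0.0372 gf 29.948817129511554
```

Request:
jog_arm --motion '[[[0,0,0.6],[0,0,0],1],[[0,0,0],[0,0,0],-0.3],[[0,0,0],[0,0,0],-0.3],[[0,0,0],[0,0,0],-0.3],[[0,0,0],[0,0,0],-0.3]]'

```text
clock: 30.63
position: [0.5935, -0.0877, 0.0685]
orientation: [[0.992, 0.124, -0.0], [0.124, -0.992, 0.0], [-0.0, -0.0, -1.0]]
ft_force: [0.7, 0.6, 0.7]
grip_width: 0.0576
finger_force: 0.0
```

Request:
jog_arm --motion '[[[0,0,0],[0,0,0],-0.3],[[0,0,-20],[0,0,0],-0.3],[[0,0,-35],[0,0,0],-0.3],[[0,0,-20],[0,0,0],1],[[-20,0,0],[0,0,0.03],1]]'

```text
clock: 31.05
position: [0.5789, -0.0905, 0.1477]
orientation: [[0.995, 0.096, 0.009], [0.096, -0.995, -0.001], [0.008, 0.002, -1.0]]
ft_force: [1.2, -0.3, 0.3]
grip_width: 0.0508
finger_force: 0.0
```

Request:
jog_arm --motion '[[[-30,0,0],[0,0,0.031],1],[[0,0,0],[0,0,0],1],[[0,0,0],[0,0,0],1],[[0,0,0],[0,0,0],1],[[0,0,0],[0,0,0],1]]'

```text
clock: 31.47
position: [0.5449, -0.0927, 0.1436]
orientation: [[0.998, 0.064, 0.001], [0.064, -0.998, -0.0], [0.001, 0.0, -1.0]]
ft_force: [0.2, -0.6, -0.5]
grip_width: 0.0176
finger_force: 0.0
```

Run:
```python
from h import *
injig();d=cap("wrist","w14")
c=[c for c in blobs(d,(3,80,30),(20,220,110),1500)]
for k in c: print(cv2.boundingRect(k),cv2.contourArea(k))
plan(*jig(-125,-261.2),66,-86.4,step=20)
```

```text
jig x,y,z -126.9 -261.8 143.6 F jig 0.2 -0.7 -0.5 w 0.0176 gf 0.0
(0, 0, 321, 177) 9781.5
from [544.8 -92.9 143.5] yaw -86.34 turn -0.06 n 4
[[0.5, -0.2, 19.4], [0, 0, 0.0003]]
[[0.5, -0.2, 19.4], [0, 0, 0.0003]]
[[0.5, -0.2, 19.4], [0, 0, 0.0003]]
[[0.5, -0.2, 19.4], [0, 0, 0.0003]]
```

Request:
jog_arm --motion '[[[0,0,20],[0,0,0],1],[[0,0,20],[0,0,0],1],[[0,0,20],[0,0,0],1],[[0,0,17],[0,0,0],1],[[0,0,0],[0,0,0],1]]'

```text
clock: 31.93
position: [0.5426, -0.0924, 0.0636]
orientation: [[0.998, 0.064, -0.004], [0.064, -0.998, 0.0], [-0.004, -0.0, -1.0]]
ft_force: [-1.1, 0.9, -0.4]
grip_width: 0.0004
finger_force: 0.0
```

Request:
jog_arm --motion '[[[0,0,0],[0,0,0],1],[[4,0,0],[0,0,0],1],[[4,0,0],[0,0,0],1],[[0,0,0],[0,0,0],1],[[0,0,0],[0,0,0],1]]'

```text
clock: 32.35
position: [0.5529, -0.0925, 0.0673]
orientation: [[0.998, 0.063, 0.002], [0.063, -0.998, -0.0], [0.002, 0.0, -1.0]]
ft_force: [0.2, -0.1, -0.6]
grip_width: 0.0008
finger_force: 0.0
```

Request:
jog_arm --motion '[[[3,0,0],[0,0,0],1],[[3,0,0],[0,0,0],1],[[0,0,0],[0,0,0],1]]'

```text
clock: 32.6
position: [0.5587, -0.0919, 0.0667]
orientation: [[0.998, 0.063, 0.001], [0.063, -0.998, -0.0], [0.001, 0.0, -1.0]]
ft_force: [0.5, -0.3, 1.2]
grip_width: 0.0006
finger_force: 0.0
```

Run:
```python
from h import *
injig()
```

```text
jig x,y,z -113.0 -261.9 66.7 F jig 0.4 -0.3 1.2 w 0.0006 gf 0.0
```

Request:
jog_arm --motion '[[[2,0,0],[0,0,0],1],[[2,0,0],[0,0,0],1],[[0,0,0],[0,0,0],1]]'

```text
clock: 32.85
position: [0.562, -0.0918, 0.0665]
orientation: [[0.998, 0.063, -0.0], [0.063, -0.998, 0.0], [-0.0, -0.0, -1.0]]
ft_force: [0.8, -0.9, 0.4]
grip_width: 0.0004
finger_force: 0.1
```

Request:
jog_arm --motion '[[[2,0,0],[0,0,0],1],[[2,0,0],[0,0,0],1],[[0,0,0],[0,0,0],1]]'

```text
clock: 33.1
position: [0.5659, -0.0913, 0.0663]
orientation: [[0.998, 0.063, -0.001], [0.063, -0.998, 0.0], [-0.001, -0.0, -1.0]]
ft_force: [-2.0, 1.0, 0.0]
grip_width: 0.0004
finger_force: 1.1
```

Request:
jog_arm --motion '[[[1.5,0,0],[0,0,0],1],[[1.5,0,0],[0,0,0],1],[[0,0,0],[0,0,0],1]]'

```text
clock: 33.35
position: [0.5681, -0.091, 0.0663]
orientation: [[0.998, 0.063, -0.002], [0.063, -0.998, 0.001], [-0.002, -0.001, -1.0]]
ft_force: [-4.6, 2.1, 2.6]
grip_width: 0.0002
finger_force: 2.6
```

Run:
```python
from h import *
injig()
```

```text
jig x,y,z -103.6 -261.5 66.3 F jig -4.4 2.4 2.6 w 0.0002 gf 2.5856613367795944
```

Request:
jog_arm --motion '[[[1.5,0,0],[0,0,0],1],[[0,0,0],[0,0,0],1]]'

```text
clock: 33.52
position: [0.5691, -0.0908, 0.0662]
orientation: [[0.998, 0.063, -0.003], [0.063, -0.998, 0.001], [-0.003, -0.001, -1.0]]
ft_force: [-7.2, 2.2, 4.8]
grip_width: 0.0006
finger_force: 3.4
```

Request:
jog_arm --motion '[[[1.5,0,0],[0,0,0],1],[[0,0,0],[0,0,0],1]]'

```text
clock: 33.68
position: [0.5695, -0.0907, 0.0661]
orientation: [[0.998, 0.063, -0.004], [0.063, -0.998, 0.002], [-0.004, -0.002, -1.0]]
ft_force: [-10.8, 2.4, 8.4]
grip_width: 0.0005
finger_force: 5.4
```

Request:
jog_arm --motion '[[[1,0,0],[0,0,0],1],[[0,0,0],[0,0,0],1]]'

```text
clock: 33.85
position: [0.5696, -0.0906, 0.0661]
orientation: [[0.998, 0.063, -0.006], [0.063, -0.998, 0.002], [-0.006, -0.003, -1.0]]
ft_force: [-14.6, 3.2, 11.0]
grip_width: 0.0003
finger_force: 7.0
```

Run:
```python
from h import *
injig()
```

```text
jig x,y,z -102.1 -261.2 66.1 F jig -14.4 4.1 11.0 w 0.0003 gf 7.045715229178313
```

Request:
jog_arm --motion '[[[-1,0,-2],[0,0,0],1],[[0,0,0],[0,0,0],1],[[0,0,0],[0,0,0],1]]'

```text
clock: 34.1
position: [0.5703, -0.0906, 0.0679]
orientation: [[0.998, 0.063, -0.003], [0.063, -0.998, 0.001], [-0.003, -0.001, -1.0]]
ft_force: [-5.9, 2.0, -0.7]
grip_width: 0.0005
finger_force: 2.9
```

Request:
jog_arm --motion '[[[1,0,0],[0,0,0],1],[[0,0,0],[0,0,0],1]]'

```text
clock: 34.27
position: [0.5708, -0.0904, 0.0676]
orientation: [[0.998, 0.063, -0.004], [0.063, -0.998, 0.001], [-0.004, -0.002, -1.0]]
ft_force: [-7.9, 2.2, -0.2]
grip_width: 0.0004
finger_force: 3.6
```

Run:
```python
from h import *
injig()
```

```text
jig x,y,z -100.9 -261.1 67.6 F jig -7.7 2.7 -0.2 w 0.0004 gf 3.5705022141337395
```

Request:
jog_arm --motion '[[[1,0,-0.4],[0,0,0],1],[[0,0,0],[0,0,0],1]]'

```text
clock: 34.43
position: [0.5708, -0.0904, 0.0677]
orientation: [[0.998, 0.063, -0.006], [0.063, -0.998, 0.002], [-0.006, -0.002, -1.0]]
ft_force: [-9.2, 1.2, -0.1]
grip_width: 0.0004
finger_force: 4.7
```

Request:
jog_arm --motion '[[[1,0,-0.4],[0,0,0],1],[[0,0,0],[0,0,0],1]]'

```text
clock: 34.6
position: [0.5708, -0.0904, 0.0677]
orientation: [[0.998, 0.063, -0.008], [0.063, -0.998, 0.002], [-0.008, -0.002, -1.0]]
ft_force: [-11.9, 0.5, -0.5]
grip_width: 0.0009
finger_force: 5.9
```

Request:
jog_arm --motion '[[[1,0,-0.4],[0,0,0],1],[[0,0,0],[0,0,0],1]]'

```text
clock: 34.77
position: [0.5709, -0.0904, 0.0679]
orientation: [[0.998, 0.062, -0.009], [0.062, -0.998, 0.002], [-0.009, -0.003, -1.0]]
ft_force: [-14.0, 1.3, -0.8]
grip_width: 0.0006
finger_force: 7.1
```

Run:
```python
from h import *
injig()
```

```text
jig x,y,z -100.8 -261.1 67.9 F jig -13.9 2.1 -0.8 w 0.0006 gf 7.0771195739507675
```

Request:
jog_arm --motion '[[[0.5,0,-0.2],[0,0,0],1],[[0,0,0],[0,0,0],1],[[0,0,0],[0,0,0],1]]'

```text
clock: 35.02
position: [0.5709, -0.0903, 0.0679]
orientation: [[0.998, 0.062, -0.01], [0.062, -0.998, 0.002], [-0.01, -0.003, -1.0]]
ft_force: [-15.1, 1.0, -0.5]
grip_width: 0.0007
finger_force: 7.6
```

Request:
jog_arm --motion '[[[-3,0,0],[0,0,0],1],[[-5,0,0],[0,0,0],1],[[-20,0,0],[0,0,0],1],[[-20,0,-20],[0,0,0],1],[[0,0,-40],[0,0,0],1]]'

```text
clock: 35.43
position: [0.5227, -0.0939, 0.1271]
orientation: [[0.998, 0.061, -0.008], [0.061, -0.998, 0.001], [-0.008, -0.001, -1.0]]
ft_force: [0.8, 1.8, 0.3]
grip_width: 0.0001
finger_force: 0.0
```

Request:
jog_arm --motion '[[[0,0,-40],[0,0,0],1],[[-20,0,-40],[0,0,0],1],[[-20,0,-30],[0,0,0],1],[[0,0,0],[0,0,0],1],[[0,0,0],[0,0,0],1]]'

```text
clock: 35.85
position: [0.491, -0.0966, 0.2392]
orientation: [[0.998, 0.063, 0.006], [0.063, -0.998, 0.002], [0.006, -0.001, -1.0]]
ft_force: [0.3, -0.2, -0.6]
grip_width: 0.0
finger_force: 0.0
```

Run:
```python
from h import *
injig();d=cap("wrist","w15");e=cap("top","t2");e0=dict(np.load("t1.npz"))
def show(n,d,X): print(n,proj(d,X).round(1).tolist())
# dark wedge blob and wood row in top view
for c in blobs(e,(3,80,15),(18,220,62),150):
    m=c[:,0].mean(0)
    if 230<m[0]<330:print("dark",cv2.boundingRect(c),rect(e,c,.093))
for c in blobs(e,(12,85,92),(22,140,255),80):
    m=c[:,0].mean(0)
    if 180<m[0]<300 and m[1]<200:print("wood",cv2.boundingRect(c),rect(e,c,.099))
for c in blobs(d,(3,80,30),(20,220,110),1200):
    print("w dark",cv2.boundingRect(c),rect(d,c,.093))
for c in blobs(d,(8,60,140),(22,135,255),800):
    print("w wood",cv2.boundingRect(c),rect(d,c,.099))
print("arm moved bystanders? top diff",[ (n,int(np.abs(e["pixels"][v-8:v+8,u-8:u+8].astype(int)-e0["pixels"][v-8:v+8,u-8:u+8]).mean())) for n,u,v in (("offcut",182,265),("whet",337,267),("pencil",259,250),("tape",266,124),("plane",229,120))])
```

```text
jig x,y,z -180.9 -262.2 239.2 F jig 0.2 -0.2 -0.6 w 0.0 gf 0.0
dark (267, 138, 21, 37) (664.2, -70.1, 122.4, 48.1, -17.5)
wood (191, 178, 87, 22) (565.3, 66.7, 258.9, 58.8, -87.8)
wood (209, 155, 71, 19) (641.7, 38.7, 210.8, 46.7, -86.2)
w dark (0, 0, 321, 100) (628.6, 5.6, 300.2, 86.9, 84.5)
w wood (12, 44, 321, 72) (584.0, -7.2, 301.5, 60.9, -84.5)
w wood (2, 0, 235, 41) (636.0, 40.2, 210.3, 32.7, -86.5)
arm moved bystanders? top diff [('offcut', 1), ('whet', 1), ('pencil', 26), ('tape', 1), ('plane', 1)]
```

Request:
jog_arm --motion '[[[-10,-30,-25],[0,0,0],1],[[-10,-30,-25],[0,0,0],1],[[0,-30,-20],[0,0,0],1],[[0,0,0],[0,0,0],1],[[0,0,0],[0,0,0],1]]'

```text
clock: 36.37
position: [0.4655, -0.006, 0.3063]
orientation: [[0.998, 0.069, 0.001], [0.069, -0.998, 0.0], [0.001, 0.0, -1.0]]
ft_force: [-0.7, -0.2, -0.4]
grip_width: 0.0004
finger_force: 0.0
```

Request:
jog_arm --motion '[[[0,0,0],[0,0,0],1],[[0,0,0],[0,0,0],1]]'

```text
clock: 36.53
position: [0.4644, -0.0097, 0.3055]
orientation: [[0.998, 0.061, -0.001], [0.061, -0.998, -0.001], [-0.001, 0.001, -1.0]]
ft_force: [0.7, -0.2, -0.5]
grip_width: 0.0001
finger_force: 0.0
```

Run:
```python
from h import *
d=cap("wrist","w16");g=cv2.cvtColor(d["pixels"],cv2.COLOR_BGR2GRAY).astype(np.float32)
print(status.read_state()["position"],status.read_state()["ft_force"].round(1))
# rectify the plane z=0.099 (row tops) to jig mm: u=-(y) 0..330, v=-(x)+40
def rectify(z,xs=(-130,40),ys=(-330,10)):
    yy,xx=np.meshgrid(np.arange(ys[0],ys[1]),np.arange(xs[0],xs[1]))
    P=C+xx[...,None]*JX+yy[...,None]*JY
    P=np.dstack([P,np.full(xx.shape,z*1000.)])/1000
    uv=proj(d,P.reshape(-1,3)).reshape(*xx.shape,2).astype(np.float32)
    return cv2.remap(g,uv[...,0],uv[...,1],cv2.INTER_LINEAR,borderValue=255)
r=rectify(.099)
L=r[130-38:130-10].mean(0)      # x -38..-10 profile along y
for y in (-60,-180,-240): print("y",y,[int(L[y+330+k]) for k in range(-6,7)])
for y in (-30,-50,-70,-110,-150,-170,-190,-225): # profile across x near fence
    print(y,"x -52..-40",r[130-52:130-39:2,y+330].astype(int).tolist()," -6..8",r[130-6:130+9:2,y+330].astype(int).tolist())
w=rectify(.093)
for x in (-85,-70,-55,-35,-10,5): print("wedge x",x,"y -285..-234",w[x+130,330-285:330-233:3].astype(int).tolist())
e=cap("top");print([(n,int(np.abs(e["pixels"][v-8:v+8,u-8:u+8].astype(int)-dict(np.load('t1.npz'))["pixels"][v-8:v+8,u-8:u+8]).mean())) for n,u,v in (("pencil",259,250),("pencil",260,268))])
```

```text
[ 0.46435702 -0.00998142  0.30556237] [ 0.2 -0.6 -0.1]
y -60 [179, 180, 179, 175, 157, 135, 144, 165, 173, 173, 172, 172, 172]
y -180 [173, 173, 173, 171, 157, 139, 150, 171, 183, 185, 184, 184, 184]
y -240 [60, 61, 61, 57, 55, 84, 132, 165, 173, 172, 171, 171, 171]
-30 x -52..-40 [81, 79, 77, 70, 102, 127, 141]  -6..8 [255, 255, 255, 255, 255, 255, 255, 255]
-50 x -52..-40 [80, 79, 78, 73, 130, 190, 190]  -6..8 [255, 255, 255, 255, 255, 255, 255, 255]
-70 x -52..-40 [77, 70, 69, 70, 145, 182, 185]  -6..8 [255, 255, 255, 255, 255, 255, 255, 255]
-110 x -52..-40 [70, 71, 70, 67, 138, 184, 187]  -6..8 [255, 255, 255, 255, 255, 255, 255, 255]
-150 x -52..-40 [71, 70, 71, 65, 127, 181, 189]  -6..8 [255, 255, 255, 255, 255, 255, 255, 255]
-170 x -52..-40 [70, 72, 71, 66, 127, 172, 180]  -6..8 [255, 255, 255, 255, 255, 255, 255, 255]
-190 x -52..-40 [80, 79, 78, 69, 128, 189, 189]  -6..8 [255, 255, 255, 255, 255, 255, 255, 255]
-225 x -52..-40 [80, 80, 80, 71, 118, 181, 188]  -6..8 [255, 255, 255, 255, 255, 255, 255, 255]
wedge x -85 y -285..-234 [80, 74, 61, 57, 58, 58, 61, 62, 60, 60, 59, 58, 60, 62, 62, 35, 39, 71]
wedge x -70 y -285..-234 [102, 73, 69, 52, 56, 58, 61, 61, 59, 59, 59, 57, 61, 62, 63, 34, 36, 65]
wedge x -55 y -285..-234 [73, 71, 70, 62, 56, 57, 60, 61, 58, 58, 58, 58, 60, 62, 63, 35, 32, 49]
wedge x -35 y -285..-234 [149, 121, 128, 133, 87, 56, 58, 61, 58, 57, 58, 56, 59, 61, 66, 181, 183, 182]
wedge x -10 y -285..-234 [154, 122, 126, 131, 130, 77, 57, 60, 57, 56, 57, 55, 58, 60, 59, 161, 164, 163]
wedge x 5 y -285..-234 [255, 255, 255, 255, 255, 255, 255, 255, 255, 255, 255, 255, 255, 255, 255, 255, 255, 255]
[('pencil', 26), ('pencil', 53)]
```

```bash
python3 -c "
from station import workorder
print(workorder.close_job())"
```

```text
the job is handed in; nothing more can be done
None
```

I handed the job in at about 37 s: the row is laid half–full–half with tight joints, and the wedge jammed at about 15 N and held its place when I let go; no verdict came back, the last check couldn't see the pencil under the arm, and I viewed 11 pictures, one over the limit of 10.

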